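# Put the stapler away in a tilt-out desk bin

### The job

Put the red stapler away in the green tilt-out bin: tip that bin forward as far as it goes, put the stapler inside, let go of it, and push the bin back until it clicks shut. The orange bin has been left hanging open, so click that one shut as well, whenever it suits you. Leave the grey bin shut and the duck, mug and jar where they stand.

Things in the scene. Friction and masses are not known exactly. Their poses are not given: they have to be found in the camera images.
- green_case: White case, 146 mm deep (x), 156 wide (y), 164 high, that carries the green bin; fixed. Three alike stand side by side on a tray, 158 mm apart, in any order, all facing one way. Origin: centre of its underside, 8 mm above the desk; x runs from its open front to its back, z up. The top panel is set back: it covers x = -11 to 73 mm. In front of that it is open above, side walls 134 high
- orange_case: The same kind of case (same origin and axes) with the orange bin. In each case the bin turns forward on a level pivot along y at x = -46, z = 24 mm of the case. Nothing is in front of the cases
- grey_case: The same kind of case (same origin and axes) with the grey bin
- green_bin (a joint): Tilt of the green bin (rad): 0 shut and clicked; grows as its top tips forward, towards -x of the case; firm stop at 0.70. Starts shut, empty. A sprung ball catch resists closing from 0.15 to 0.065 and pulls home below 0.065: at the lip about 4 N click it shut, 5 N pull it free. Beyond 0.35 the empty bin rests where it is left; below, it sinks back onto the catch without clicking
- orange_bin (a joint): Tilt of the orange bin, same values, bin and catch as the green one. It starts hanging open between 0.42 and 0.68; rolls of tape in it
- grey_bin (a joint): Tilt of the grey bin, same values, bin and catch. Starts shut, boxes in it
- green_lip (a point): Centre of the top of the green bin's finger lip, which juts forward from the top of the bin's front wall; turns with the bin: x to the bin's back, y along the lip, z up the front wall. Lip 110 mm long, 16 deep, 5 thick. Front wall: outer face at x = 8, inner at x = 12 mm from here, its top level with here. From the pivot it lies at x = -33, z = 115 mm. Shut, it is 147 mm above the desk
- orange_lip (a point): The same point on the orange bin's lip
- grey_lip (a point): The same point on the grey bin's lip
- green_in (a point): Centre of the green bin's inner floor; turns with the bin: z up from the floor, x to the back, y across. Inside: x -58 to 58, y -66 to 66 mm; front wall 115 high, rear wall 85, walls 4 thick. The pivot is at x = -37, z = 0 mm from here. Shut, the mouth is free from above only over the 56 mm strip behind the front wall, in front of the top panel: there a finger can hook behind the wall
- stapler: Red and black desk stapler, 112 mm long (x, nose to +x), foot 34 wide and 9 mm high, above it a 20 wide steel magazine and, from 26 to 46 mm high, a red arm 28 wide; 130 to 250 g. Stands upright on the dark desk mat. Origin: centre of its underside
- stapler_mid (a point): Middle of the stapler, 25 mm above its origin
- duck: Yellow toy duck, 80 mm long, 74 high. Bystander; origin under its centre
- mug: White mug, 82 mm across, 92 high, handle to its +y. Bystander; origin under its centre
- jar: Amber jar with black cap, 70 mm across, 100 high. Bystander; origin under its centre
Mind the look-alikes: they are no part of the job. Of the things like the stapler, leave any that is purple; of the rest the smaller one is meant.

How it is judged (in metres and radians):
On the way, in this order (a step that is already met when the one before it is completed fails the run):
1. the green bin is tipped forward to its stop (beyond 0.62 rad) (value of joint green_bin above 0.62 rad), for 0.1 s.
2. the stapler is inside the green bin, let go and at rest (x of stapler_mid in the frame of green_in between -0.056 and 0.056 m and y of stapler_mid in the frame of green_in between -0.062 and 0.062 m and z of stapler_mid in the frame of green_in between 0 and 0.075 m and contact force between the fingers and stapler below 0.1 N and linear speed of stapler below 0.05 m/s), for 0.2 s.
3. the green bin is pushed back and clicked shut with the stapler inside (x of stapler_mid in the frame of green_in between -0.056 and 0.056 m and y of stapler_mid in the frame of green_in between -0.062 and 0.062 m and z of stapler_mid in the frame of green_in between 0 and 0.075 m and value of joint green_bin below 0.04 rad), for 0.2 s.
At the end, for the whole second after the job is handed in: The stapler lies inside the green bin, released and at rest, and all three bins (green, orange, grey) are clicked shut: each within 0.04 rad of fully closed (the catch cannot hold them there unless it has clicked) (all of step 3 and contact force between the fingers and stapler below 0.1 N and linear speed of stapler below 0.05 m/s and value of joint each of orange_bin, grey_bin below 0.04 rad); the robot touches nothing.
It fails at once if the duck is shifted by more than 30 mm or tipped over (distance of duck from where it was at the start of the episode above 0.03 m or angle between duck's own z axis and vertical above 0.4 rad).
It fails at once if the mug is shifted by more than 30 mm or tipped over (distance of mug from where it was at the start of the episode above 0.03 m or angle between mug's own z axis and vertical above 0.4 rad).
It fails at once if the jar is shifted by more than 30 mm or tipped over (distance of jar from where it was at the start of the episode above 0.03 m or angle between jar's own z axis and vertical above 0.4 rad).
It fails at once if the grey bin is pulled out of its catch (value of joint grey_bin above 0.12 rad).
It also fails if it takes over 72 s, if anything falls off the work surface, if the arm or the gripper's body presses on something with over 40 N, if the wrist force passes 120 N, or if a joint passes its speed limit or range.

### The arm

A 6-joint arm with a two-finger parallel gripper is mounted at the origin on the work surface. World frame = base frame: x ahead of the robot, y to its left, z up, the work surface at z = 0. Lengths are in mm, angles in rad, forces in N, time in s.
With the tool pointing down it reaches from about 325 to 875 mm from the base axis. Payload 4.4 kg.
Tool frame: the origin (TCP) lies at the very end of the fingers, on their centre line; the grasp point (between the pads) lies 19 mm behind it; y points along the fingers, x is the direction in which the jaws open and shut, and the axes are right-handed (so a half turn about y gives the same grasp; the last joint's range is limited). The gripper opens to 85 mm and grips with 20 to 120 N. Pads are 22 mm wide; open, the fingers measure 114 mm over their backs; the gripper's body (76 mm by 85 mm) begins 54 mm behind the grasp point. The pads swing forward as they close: fully open they stand 13 mm farther back than shut.
Start: joints at [1.036, 0.207, 1.542, -0, 1.393, -0.15], TCP at [215.316, 533.166, 231.282] pointing down, gripper open.
Joint ranges: [-2.73, 2.73], [-0.86, 2.22], [0.23, 2.46], [-1.11, 4.25], [0.08, 2.63], [-2.82, 2.82]. Speed limits (rad/s): [2.79, 2.79, 3.14, 3.14, 3.14, 3.14].

### API

Orientations are given as a unit quaternion [w, x, y, z].
In Python, from rig import readout, optics, manip, nets gives the robot as it stands.
- The arm moves only by the tool drive_tool, never from a script. Its arguments are lists of equal length, an entry for each row: "dr": the turn, a rotation vector about the tool's x, y, z scaled (see below), a list of three; "travel": the shift along the tool's x, y, z scaled (see below), a list of three; "jaw": the closure, from -1 (fully open) to 1 (shut). A call has exactly 8 rows; each row shifts and turns the pose as measured when the row begins, along the tool's axes as they then stand; what a row does not reach is not made up. The controller multiplies each number of a shift by 25 mm and each number of a turn by 60 degrees. A row lasts 1/10 s, in which the tool goes at most 50 mm and 8.59 degrees, less where a joint would pass 70% of its speed; a pose out of reach is approached as far as the arm can. A call with a number of a shift or a turn outside -1 to 1 is refused whole. A call with a gripper value outside its range is refused whole. The fingers move at their own pace and stop on an object; the grip force is fixed at half the most. Time passes only in rows, so rows that do not move let the fingers close, or fill a call up. It gives the time, the measured TCP pose, the force and the opening at its end, in the units of the state.
- readout.observe(): the state, without advancing time (a new reading comes with each control period).
- optics.camera(name): name is "scene" or "top" or "wrist"; returns the picture (400x640x3 uint8, red, green, blue); there is no depth.
- optics.camera_model(name): a dict with "fx", "fy", "cx", "cy" (pixels), "k1" (the pictures are not rectified: a ray, as slopes to the right and down, at radius r is drawn at 1 + k1 r^2 times it, then the intrinsics apply), "eye" and "orientation" of the camera in the world; the wrist camera has in their place "mount" (4x4, takes a point from camera to tool coordinates, whose origin is the TCP and whose axes are the tool frame's). Camera axes: x right, y up, looking along -z (the intrinsics and any distortion apply to the point x, -y, -z); pixel columns grow to the right and rows downward; lengths in mm; the calibration is good to about 2 mm. A picture is of the moment at which its call begins: read the wrist's pose just before it. camera_model takes no time and is no camera call.
- manip.sign_off(): hands the job in, once; it reports no verdict.
Trained networks look in the newest picture that a camera, given by its name, has taken for a name from the list of things; names that differ only in an ending like _2 or _b are one class to them, and where a whole thing is asked for, a point or a joint stands for the part that bears it (a point fixed in the world has none). Each returns a list of dicts, best first, with "conf" (0 to 1); they miss things now and then, are a little off and sometimes report something else, mostly with a low value. They report only what shows in the picture. A call takes as long as a camera call. They do not tell look-alikes from the thing itself.
- nets.search_frame(target, camera): "centre" ([column, row] in pixels, amid what is visible of it).
The state is a dict: "t": time; "q": joint angles; "dq": joint speeds; "tau": joint torques, N m; "tcp_pos": TCP position; "orientation": TCP orientation; "force": force on the tool from outside, world axes, zero at the start; "torque": the same for the moment, N m; "grip_width": opening from 0.0 (shut) to 1.0 (fully open).
Only numpy, scipy, OpenCV 4.12 (cv2) and the standard library are available. Lean on these libraries where they do the work, as an engineer would, in place of code of your own. Each camera call takes 0.05 s, during which the arm holds its last target.

## Working session

There is one attempt and no reset: what is moved stays moved. The work goes in short steps, Python scripts to look and compute and a tool call to move; the robot and the scene stay as the last step left them, time stands still between calls to the robot, and variables do not carry over. Pictures are saved under pics/ and viewed, and the job is handed in when it is done.

Besides the shell and the picture viewer there is one more tool, called by a JSON object that holds its "name" and its "arguments". drive_tool: Moves the arm, as the interface text tells. Shifts and turns lie within -1 to 1; 1 stands for 25 mm of shift or 60 degrees of turn. Its arguments: {"type":"object","properties":{"dr":{"type":"array"},"travel":{"type":"array"},"jaw":{"type":"array"}},"required":["dr","travel","jaw"]}

```bash
mkdir -p pics; ls; cat > h.py <<'E'
import numpy as np, cv2
from rig import readout, optics, manip, nets
from scipy.spatial.transform import Rotation as R
def RQ(q): return R.from_quat([q[1],q[2],q[3],q[0]])
def snap(name,fn):
    im=optics.camera(name); cv2.imwrite('pics/'+fn,im[:,:,::-1]); return im
def pose(name,st=None):
    m=optics.camera_model(name)
    if 'eye' in m:
        o=m['orientation']; o=np.array(o)
        Rm=RQ(o).as_matrix() if o.size==4 else o
        return m,np.array(m['eye']),Rm
    st=st or readout.observe()
    T=np.array(m['mount']); Rt=RQ(st['orientation']).as_matrix()
    return m,Rt@T[:3,3]+np.array(st['tcp_pos']),Rt@T[:3,:3]
def ray(name,px,st=None):
    m,e,Rm=pose(name,st)
    d=np.array([(px[0]-m['cx'])/m['fx'],(px[1]-m['cy'])/m['fy']]); u=d.copy()
    for _ in range(20): u=d/(1+m['k1']*(u@u))
    v=Rm@np.array([u[0],-u[1],-1]); return e,v/np.linalg.norm(v)
def atz(name,px,z,st=None):
    e,v=ray(name,px,st); return e+v*(z-e[2])/v[2]
def tri(rs):
    A=0;b=0
    for e,v in rs:
        P=np.eye(3)-np.outer(v,v); A=A+P; b=b+P@e
    x=np.linalg.solve(A,b); return x,[np.linalg.norm((np.eye(3)-np.outer(v,v))@(x-e)) for e,v in rs]
def proj(name,p,st=None):
    m,e,Rm=pose(name,st); c=Rm.T@(np.array(p)-e); s=np.array([c[0],-c[1]])/-c[2]
    s=s*(1+m['k1']*(s@s)); return np.array([m['fx']*s[0]+m['cx'],m['fy']*s[1]+m['cy']])
E
python3 - <<'E'
from h import *
st=readout.observe(); print(st)
for c in ['scene','top','wrist']:
    snap(c,c+'0.png'); print(c,optics.camera_model(c))
    for n in ['green_lip','orange_lip','grey_lip','green_case','orange_case','grey_case','stapler','duck','mug','jar']:
        print(c,n,[(np.round(r['centre']).tolist(),round(r['conf'],2)) for r in nets.search_frame(n,c)][:4])
print(readout.observe()['t'])
E
```

```text
pics
{'t': 0.0, 'q': array([ 1.03648107e+00,  2.07407788e-01,  1.54298121e+00, -2.88617922e-05,
        1.39350077e+00, -1.50510806e-01]), 'dq': array([-0.00036262, -0.00094524,  0.00107981,  0.0007545 ,  0.00032454,
        0.00181458]), 'tau': array([ 3.54973845e-04, -3.83035326e+01, -2.91599876e+01, -1.01848582e-04,
        1.03921385e-02, -1.27735271e-05]), 'tcp_pos': array([214.93762485, 532.48722821, 230.11977217]), 'orientation': array([-0.58582628,  0.58654067,  0.39473011, -0.39618903]), 'force': array([-0.44984853, -0.71248838, -0.04575514]), 'torque': array([ 0.01496371, -0.00158614,  0.01888911]), 'grip_width': 1.0005366111661034}
scene {'fx': 504.4548264391007, 'fy': 504.4548264391007, 'cx': 321.2830936215485, 'cy': 201.3202771011843, 'k1': -0.040957053576132066, 'eye': array([ 937.96552748,   11.15030694, 1418.39885303]), 'orientation': array([0.63320922, 0.10426833, 0.11809761, 0.75777777])}
scene green_lip [([402.0, 233.0], 0.58), ([180.0, 232.0], 0.43), ([462.0, 223.0], 0.2)]
scene orange_lip [([341.0, 234.0], 0.56)]
scene grey_lip [([462.0, 229.0], 0.83)]
scene gree
[... 1109 characters left out ...]
89.41121084978454, 'fy': 289.41121084978454, 'cx': 321.94539367657615, 'cy': 195.7422043079291, 'k1': -0.00021596859918604182, 'mount': array([[ 9.99999413e-01, -5.70328213e-04,  9.21227445e-04,
        -2.32327506e-01],
       [ 1.05755272e-03,  3.28887819e-01, -9.44368405e-01,
        -1.42211519e+02],
       [ 2.35619459e-04,  9.44368825e-01,  3.28888229e-01,
         8.41584257e+01],
       [ 0.00000000e+00,  0.00000000e+00,  0.00000000e+00,
         1.00000000e+00]])}
wrist green_lip []
wrist orange_lip []
wrist grey_lip []
wrist green_case [([300.0, 345.0], 0.54)]
wrist orange_case []
wrist grey_case [([298.0, 346.0], 0.65)]
wrist stapler []
wrist duck []
wrist mug []
wrist jar []
1.65
```

View pics/scene0.png

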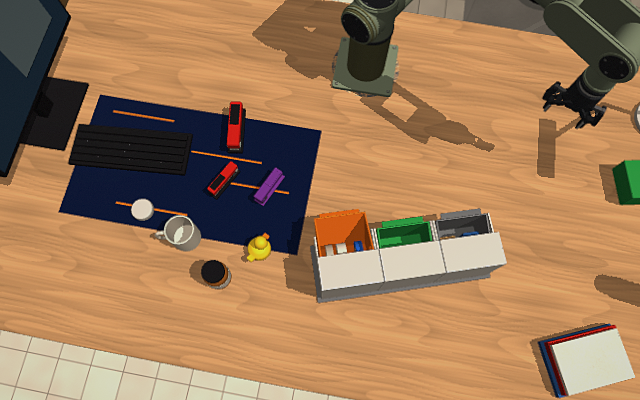

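View pics/top0.png

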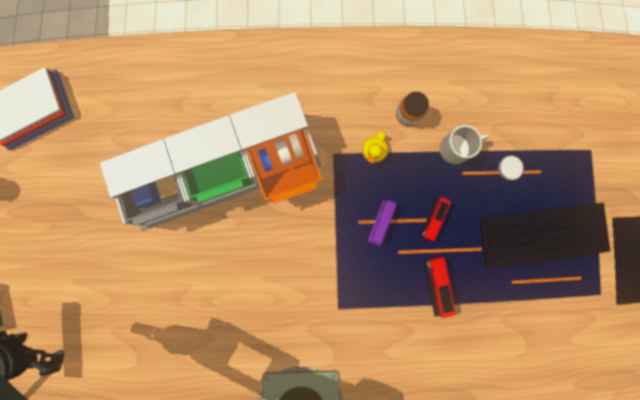

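View pics/wrist0.png

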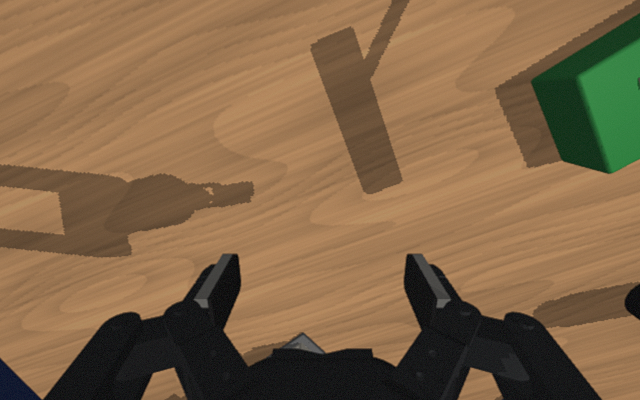

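```bash
python3 - <<'E'
import cv2
a=cv2.imread('pics/top0.png')[80:240,90:340]; cv2.imwrite('pics/t1.png',cv2.resize(a,None,fx=3.2,fy=3.2,interpolation=cv2.INTER_CUBIC))
a=cv2.imread('pics/scene0.png')[190:310,300:520]; cv2.imwrite('pics/s1.png',cv2.resize(a,None,fx=3.6,fy=3.6,interpolation=cv2.INTER_CUBIC))
a=cv2.imread('pics/top0.png')[180:260,350:470]; cv2.imwrite('pics/t2.png',cv2.resize(a,None,fx=6,fy=6,interpolation=cv2.INTER_CUBIC))
a=cv2.imread('pics/scene0.png')[150:215,190:300]; cv2.imwrite('pics/s2.png',cv2.resize(a,None,fx=7,fy=7,interpolation=cv2.INTER_CUBIC))
E
```

```text
(no output)
```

View pics/t1.png

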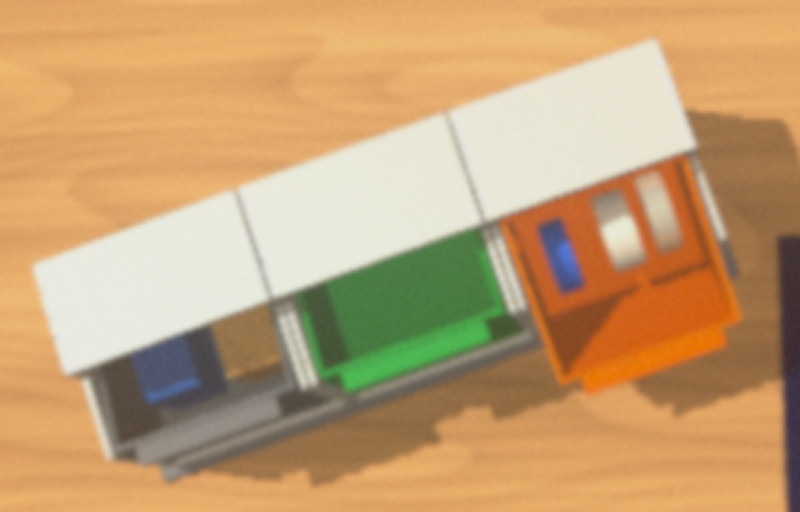

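View pics/s1.png

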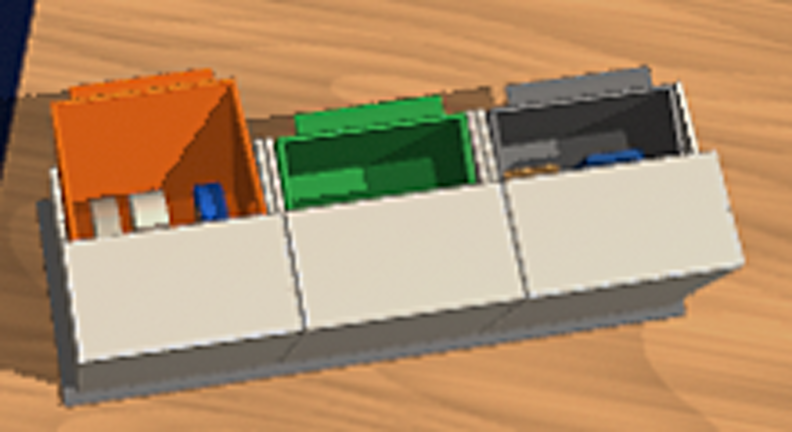

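View pics/t2.png

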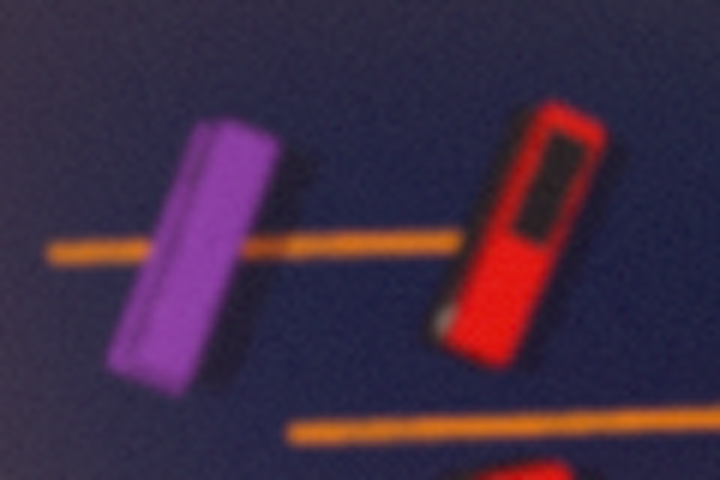

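View pics/s2.png

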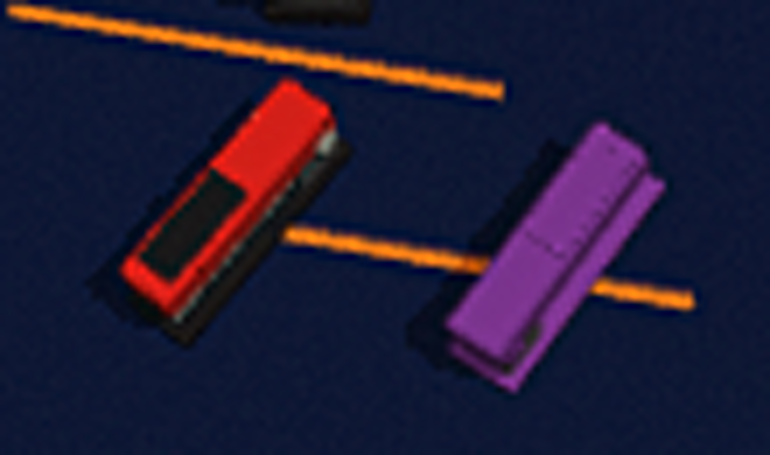

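```bash
cat > fit.py <<'E'
from h import *
from scipy.optimize import least_squares
def un(v,s,o): return [(v[0]+.5)/s-.5+o[0],(v[1]+.5)/s-.5+o[1]]
T=[un(v,3.2,(90,80)) for v in [(34,266),(656,40),(695,150),(68,374)]]
S=[un(v,3.6,(300,190)) for v in [(743,265),(82,361),(68,240),(716,154)]]
L=[(73,236,164),(73,-236,164),(-11,-236,164),(-11,236,164)]
for t,s in zip(T,S): print('panel',*[np.round(a,1) for a in tri([ray('top',t),ray('scene',s)])])
def W(p,l,z0): c,s=np.cos(p[2]),np.sin(p[2]); return [p[0]+c*l[0]-s*l[1],p[1]+s*l[0]+c*l[1],z0+l[2]]
def f(p,z=None): return np.concatenate([np.r_[proj('top',W(p,l,p[3]))-t,proj('scene',W(p,l,p[3]))-s] for l,t,s in zip(L,T,S)])
r=least_squares(f,[600,150,0.3,8]); print('case row: x y yaw z',r.x,np.abs(r.fun).max())
a=least_squares(lambda p:f(np.r_[p,8]),r.x[:3]); print(a.x,np.abs(a.fun).max())
T2=[un(v,6,(350,180)) for v in [(550,102),(607,130),(502,368),(445,345)]]
S2=[un(v,7,(190,150)) for v in [(122,268),(170,318),(335,122),(290,80)]]
# same physical corners: top far(+x) end = scene lower-left end
for t in T2: print('st top@46',atz('top',t,46).round(1))
for s in S2: print('st scene@46',atz('scene',s,46).round(1))
print(tri([ray('top',np.mean(T2,0)),ray('scene',np.mean(S2,0))]))
for n,a,b in [('duck',(375,146),(261,247)),('mug',(461,142),(180,232)),('jar',(412,109),(216,274)),('purple',(380,221),(270,182))]:
  print(n,tri([ray('top',a),ray('scene',b)]))
E
python3 fit.py
```

```text
panel [612.  437.5 167.1] [1.2 1.2]
panel [759.6  -9.2 168.5] [2. 2.]
panel [678.5 -34.2 169.8] [2.5 2.5]
panel [534.  412.8 164.3] [2.1 2.1]
case row: x y yaw z [6.16777960e+02 1.92110468e+02 3.15981093e-01 6.74458041e-01] 1.639984463213466
[6.16629022e+02 1.90801462e+02 3.16110303e-01] 2.140635841904043
st top@46 [ 524.6 -368.3   46. ]
st top@46 [ 512.2 -392.1   46. ]
st top@46 [ 414.7 -342.4   46. ]
st top@46 [ 425.  -318.8   46. ]
st scene@46 [ 512.6 -388.6   46. ]
st scene@46 [ 530.3 -363.8   46. ]
st scene@46 [ 433.7 -316.8   46. ]
st scene@46 [ 418.6 -339.7   46. ]
(array([ 469.54158057, -357.42980801,   32.68856902]), [np.float64(1.4545765269238777), np.float64(1.454576526923823)])
duck (array([ 655.78902304, -201.75056784,   48.87251977]), [np.float64(4.196515289412014), np.float64(4.196515289411999)])
mug (array([ 658.52850644, -422.87739823,   66.31660253]), [np.float64(1.6302000165514854), np.float64(1.6302000165515715)])
jar (array([ 751.06343386, -304.80330414,   44.73097974]), [np.float64(1.3550410314693682), np.float64(1.3550410314694181)])
purple (array([ 467.61511513, -209.73911827,   60.90375577]), [np.float64(1.0378825432484553), np.float64(1.0378825432485121)])
```

```bash
python3 - <<'E'
from h import *
st=readout.observe(); M=RQ(st['orientation']).as_matrix(); print(M.round(3))
x=M[:,0]; print('yaw of tool x',np.degrees(np.arctan2(x[1],x[0])), np.degrees(st['q'][0]))
c=np.array([616.7,191.5,8]);a=.316;Rc=R.from_euler('z',a).as_matrix()
for n,o in [('grey',158),('green',0),('orange',-158)]:
  for th in ([0,.7] if n!='orange' else [0,.42,.5,.55,.6,.68]):
    p=np.array([-33*np.cos(th)-115*np.sin(th)-46,o,-33*np.sin(th)+115*np.cos(th)+24])
    w=c+Rc@p; print(n,th,w.round(1),proj('top',w).round(),proj('scene',w).round())
E
```

```text
[[ 0.374 -0.    -0.927]
 [ 0.927 -0.     0.374]
 [-0.    -1.     0.   ]]
yaw of tool x 68.00881014184134 59.38676373429348
grey 0 [492.5 317.1 147. ] [153. 215.] [461. 213.]
grey 0.7 [429.5 296.5  98.7] [169. 242.] [451. 195.]
green 0 [541.6 166.9 147. ] [218. 191.] [402. 221.]
green 0.7 [478.6 146.3  98.7] [231. 220.] [395. 203.]
orange 0 [590.7  16.8 147. ] [284. 168.] [343. 229.]
orange 0.42 [548.9   3.1 123.5] [291. 187.] [340. 215.]
orange 0.5 [542.1   0.9 117.1] [292. 190.] [339. 214.]
orange 0.55 [ 5.382e+02 -4.000e-01  1.128e+02] [293. 192.] [339. 213.]
orange 0.6 [534.5  -1.6 108.3] [294. 194.] [339. 212.]
orange 0.68 [529.   -3.4 100.7] [295. 197.] [338. 210.]
```

```bash
cat > plan.py <<'E'
from h import *
import sys,json
def down(yaw,tilt=0):
    # tool x at yaw, tool y down; tilt>0 leans the tool so that it points toward +tool x (rad)
    c,s=np.cos(yaw),np.sin(yaw); x=np.array([c,s,0]); y=np.array([0,0,-1.]); z=np.cross(x,y)
    return np.c_[x,y,z]@R.from_euler('z',-tilt).as_matrix()
def plan(pts,jaw,yaw=None,tilt=0,rows=8):
    """pts: list of (pos, nrows)"""
    st=readout.observe(); p=np.array(st['tcp_pos']); Rm=RQ(st['orientation']).as_matrix()
    dr=[];tr=[]
    tot=sum(n for _,n in pts); Rt=Rm if yaw is None else down(yaw,tilt)
    for tgt,n in pts:
        tgt=np.array(tgt,float)
        for i in range(n):
            k=tot-len(tr)
            rv=R.from_matrix(Rm.T@Rt).as_rotvec()/max(1,min(k,n-i) if len(pts)==1 else k)
            a=np.linalg.norm(rv); 
            if a>np.radians(8.5): rv*=np.radians(8.5)/a
            d=Rm.T@(tgt-p)/(n-i); d=np.clip(np.round(d/25,2),-1,1); r=np.round(rv/np.radians(60),3)
            tr.append(d.tolist()); dr.append(r.tolist()); p=p+Rm@d*25; Rm=Rm@R.from_rotvec(r*np.radians(60)).as_matrix()
    while len(tr)<rows: tr.append([0,0,0]); dr.append([0,0,0])
    print('t',round(st['t'],2),'now',np.round(st['tcp_pos'],1),'F',np.round(st['force'],1),'w',round(st['grip_width'],3),'end',p.round(1))
    print('"dr":',json.dumps(dr)); print('"travel":',json.dumps(tr)); print('jaw',[jaw]*rows)
C=np.array([616.7,191.5,8]);A=.316;Rc=R.from_euler('z',A).as_matrix()
def case(x,z,o=0): # o: y offset; 158 grey, -158 orange; coords in case frame
    return C+Rc@np.array([x,o,z])
E
python3 - <<'E'
from plan import *
st=readout.observe(); p0=np.array(st['tcp_pos']); t=case(-79,212); 
plan([(p0+(t-p0)*.42,8)],-0.2,yaw=A)
E
```

```text
t 1.65 now [215.3 533.2 231.3] F [-0.5  0.2 -0.2] w 1.002 end [351.6 380.8 226.5]
"dr": [[-0.0, 0.104, -0.0], [-0.0, 0.104, -0.0], [-0.0, 0.104, -0.0], [0.0, 0.104, -0.0], [0.0, 0.104, -0.0], [0.0, 0.104, -0.0], [0.0, 0.104, -0.0], [0.0, 0.104, -0.0]]
"travel": [[-0.46, 0.02, -0.92], [-0.35, 0.02, -0.97], [-0.25, 0.02, -1.0], [-0.14, 0.03, -1.0], [-0.02, 0.02, -1.0], [0.09, 0.03, -1.0], [0.21, 0.02, -1.0], [0.32, 0.03, -1.0]]
jaw [-0.2, -0.2, -0.2, -0.2, -0.2, -0.2, -0.2, -0.2]
```

{"name": "drive_tool", "arguments": {"dr": [[0, 0.104, 0], [0, 0.104, 0], [0, 0.104, 0], [0, 0.104, 0], [0, 0.104, 0], [0, 0.104, 0], [0, 0.104, 0], [0, 0.104, 0]], "travel": [[-0.46, 0.02, -0.92], [-0.35, 0.02, -0.97], [-0.25, 0.02, -1.0], [-0.14, 0.03, -1.0], [-0.02, 0.02, -1.0], [0.09, 0.03, -1.0], [0.21, 0.02, -1.0], [0.32, 0.03, -1.0]], "jaw": [-0.2, -0.2, -0.2, -0.2, -0.2, -0.2, -0.2, -0.2]}}

```text
t: 2.45
tcp_pos: [352.2, 376.5, 226.8]
orientation: [0.701, -0.699, -0.102, 0.101]
force: [-0.1, 0.2, 0.1]
grip_width: 0.6
```

```bash
python3 - <<'E'
from plan import *
plan([(case(-79,212),10)],-0.2,yaw=A)
E
```

```text
t 2.45 now [352.2 376.5 226.8] F [-0.1  0.2  0.1] w 0.6 end [539.7 173.  220. ]
"dr": [[-0.0, -0.003, 0.0], [-0.0, -0.003, 0.0], [-0.0, -0.003, 0.0], [-0.0, -0.003, 0.0], [-0.0, -0.002, 0.0], [-0.0, -0.003, 0.0], [-0.001, -0.002, 0.0], [-0.0, -0.003, 0.001], [-0.001, -0.002, 0.0], [-0.0, -0.003, 0.001]]
"travel": [[0.49, 0.03, -1.0], [0.49, 0.03, -1.0], [0.48, 0.02, -1.0], [0.48, 0.03, -1.0], [0.47, 0.02, -1.0], [0.47, 0.03, -1.0], [0.47, 0.02, -1.0], [0.47, 0.03, -1.0], [0.46, 0.02, -1.0], [0.47, 0.03, -1.0]]
jaw [-0.2, -0.2, -0.2, -0.2, -0.2, -0.2, -0.2, -0.2]
```

{"name": "drive_tool", "arguments": {"dr": [[0, -0.003, 0], [0, -0.003, 0], [0, -0.003, 0], [0, -0.003, 0], [0, -0.003, 0], [0, -0.003, 0], [0, -0.003, 0], [0, -0.003, 0]], "travel": [[0.49, 0.03, -1.0], [0.49, 0.03, -1.0], [0.48, 0.02, -1.0], [0.48, 0.03, -1.0], [0.47, 0.02, -1.0], [0.47, 0.03, -1.0], [0.47, 0.02, -1.0], [0.47, 0.03, -1.0]], "jaw": [-0.2, -0.2, -0.2, -0.2, -0.2, -0.2, -0.2, -0.2]}}

```text
t: 3.25
tcp_pos: [507.8, 206.2, 222.3]
orientation: [0.7, -0.697, -0.111, 0.108]
force: [-0.5, 0.1, -0.2]
grip_width: 0.601
```

```bash
python3 - <<'E'
from plan import *
st=readout.observe(); im=snap('wrist','w1.png')[:,:,::-1].copy()
for o in (0,158):
  for y in(-55,55):
    for x in (-87,-71,-67):
      q=proj('wrist',case(x,139,o)+Rc@[0,y,0],st); 
      if abs(q).max()<900: cv2.circle(im,tuple(int(v) for v in q),2,(0,0,255),-1)
cv2.imwrite('pics/w1a.png',im)
plan([(case(-79,212),3)],-0.2,yaw=A)
E
```

```text
t 3.3 now [510.9 202.9 222.3] F [ 2.7 -2.1 -0.1] w 0.598 end [541.6 167.  219.9]
"dr": [[0.0, -0.002, 0.002], [0.0, -0.002, 0.002], [0.001, -0.003, 0.002], [0, 0, 0], [0, 0, 0], [0, 0, 0], [0, 0, 0], [0, 0, 0]]
"travel": [[0.24, 0.03, -0.58], [0.25, 0.03, -0.58], [0.24, 0.04, -0.58], [0, 0, 0], [0, 0, 0], [0, 0, 0], [0, 0, 0], [0, 0, 0]]
jaw [-0.2, -0.2, -0.2, -0.2, -0.2, -0.2, -0.2, -0.2]
```

View pics/w1a.png

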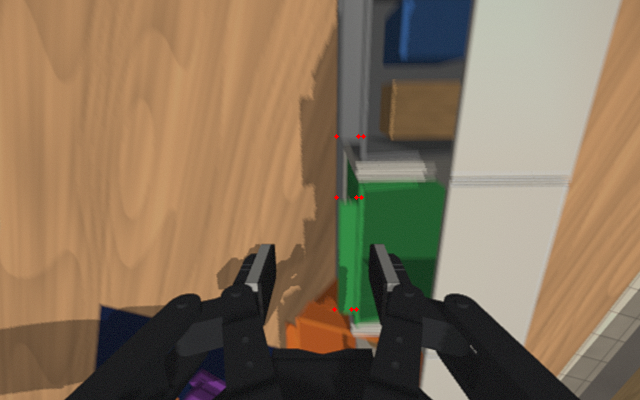

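{"name": "drive_tool", "arguments": {"dr": [[0, -0.002, 0.002], [0, -0.002, 0.002], [0, -0.002, 0.002], [0, 0, 0], [0, 0, 0], [0, 0, 0], [0, 0, 0], [0, 0, 0]], "travel": [[0.27, 0.03, -0.58], [0.27, 0.03, -0.58], [0.27, 0.04, -0.58], [0, 0.3, 0], [0, 1, 0], [0, 1, 0], [0, 1, 0], [0, 0.6, 0]], "jaw": [-0.2, -0.2, -0.2, -0.2, -0.2, -0.2, -0.2, -0.2]}}

```text
t: 4.1
tcp_pos: [547.8, 166.5, 121.0]
orientation: [0.699, -0.698, -0.112, 0.108]
force: [-0.2, 0.3, -0.4]
grip_width: 0.604
```

```bash
python3 - <<'E'
from plan import *
st=readout.observe(); print('case-frame', Rc.T@(np.array(st['tcp_pos'])-C))
snap('wrist','w2.png'); snap('scene','s3.png')
plan([(case(-46-100,24+49),8)],-0.2,yaw=A)
E
```

```text
case-frame [-73.28746619  -2.37288716 113.00084305]
t 4.2 now [546.5 166.3 120.1] F [ 0.6  0.3 -0.1] w 0.603 end [477.9 146.2  80.9]
"dr": [[-0.0, -0.0, 0.0], [-0.0, -0.0, 0.0], [-0.0, -0.0, 0.0], [-0.0, -0.001, 0.001], [-0.0, -0.0, 0.0], [-0.0, -0.001, 0.001], [-0.001, -0.0, 0.0], [-0.0, -0.001, 0.001]]
"travel": [[-0.36, 0.19, 0.01], [-0.36, 0.19, 0.01], [-0.36, 0.2, 0.01], [-0.36, 0.19, 0.01], [-0.36, 0.2, 0.01], [-0.35, 0.2, 0.01], [-0.36, 0.19, 0.01], [-0.35, 0.2, 0.01]]
jaw [-0.2, -0.2, -0.2, -0.2, -0.2, -0.2, -0.2, -0.2]
```

View pics/w2.png

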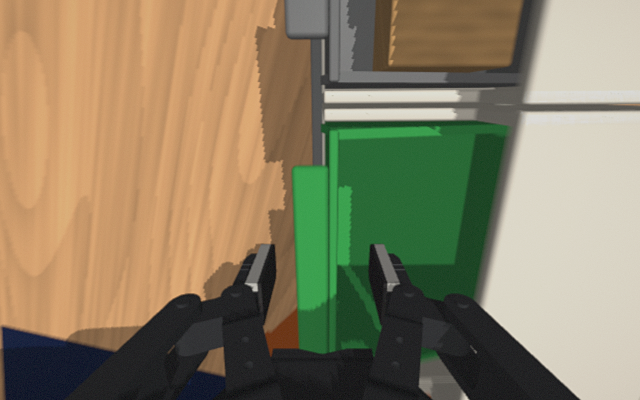

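{"name": "drive_tool", "arguments": {"dr": [[0, 0, 0], [0, 0, 0], [0, 0, 0], [0, 0, 0], [0, 0, 0], [0, 0, 0], [0, 0, 0], [0, 0, 0]], "travel": [[-0.4, 0.1, 0.01], [-0.4, 0.15, 0.01], [-0.4, 0.2, 0.01], [-0.36, 0.2, 0.01], [-0.36, 0.22, 0.01], [-0.35, 0.22, 0.01], [-0.36, 0.22, 0.01], [-0.35, 0.22, 0.01]], "jaw": [-0.2, -0.2, -0.2, -0.2, -0.2, -0.2, -0.2, -0.2]}}

```text
t: 5.0
tcp_pos: [477.0, 146.4, 84.2]
orientation: [0.699, -0.698, -0.118, 0.104]
force: [9.9, 2.5, 13.1]
grip_width: 0.602
```

```bash
python3 - <<'E'
from plan import *
st=readout.observe(); print('case-frame', Rc.T@(np.array(st['tcp_pos'])-C), st['force'])
snap('wrist','w3.png'); a=snap('scene','s4.png')
cv2.imwrite('pics/s4a.png',cv2.resize(a[180:310,300:520,::-1],None,fx=3.5,fy=3.5))
E
```

```text
case-frame [-146.79085726    0.51320453   76.17954429] [ 9.94935361  2.51183984 13.06685742]
```

View pics/w3.png

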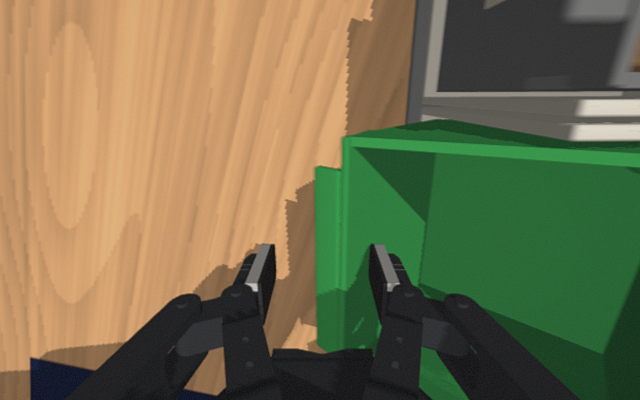

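View pics/s4a.png

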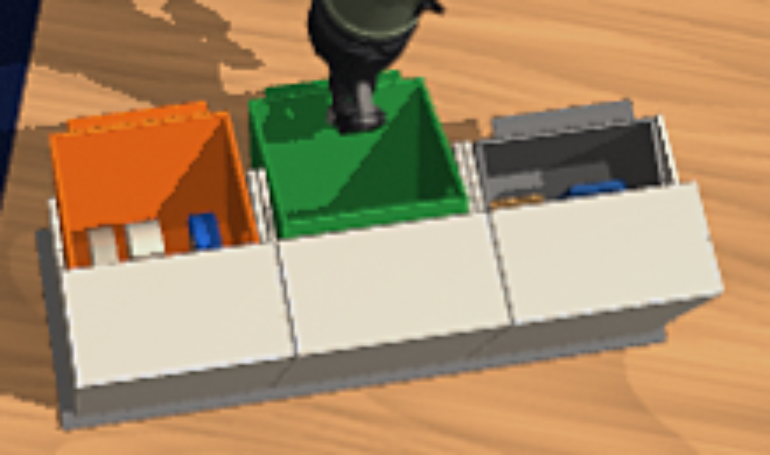

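```bash
python3 - <<'E'
from plan import *
p=np.array(readout.observe()['tcp_pos'])
plan([(p,1),(p+Rc@[8,0,4],1),(p+Rc@[8,0,62],3),(case(-160,138,-75),3)],1,yaw=A)
E
```

```text
t 5.1 now [477.6 146.5  84.7] F [1.9 0.5 0.8] w 0.596 end [487.7  71.  146. ]
"dr": [[0.0, -0.0, 0.002], [0.0, -0.0, 0.003], [0.0, -0.0, 0.002], [0.0, -0.0, 0.003], [0.0, -0.0, 0.002], [0.0, -0.001, 0.003], [0.0, -0.0, 0.002], [0.001, -0.001, 0.003]]
"travel": [[0.0, 0.0, 0.0], [0.32, -0.15, 0.0], [0.01, -0.77, -0.0], [0.01, -0.78, -0.0], [0.01, -0.77, -0.0], [-0.29, 0.01, -1.0], [-0.29, 0.01, -1.0], [-0.29, 0.0, -1.0]]
jaw [1, 1, 1, 1, 1, 1, 1, 1]
```

{"name": "drive_tool", "arguments": {"dr": [[0, 0, 0.002], [0, 0, 0.003], [0, 0, 0.002], [0, 0, 0.003], [0, 0, 0.002], [0, 0, 0.003], [0, 0, 0.002], [0, 0, 0.003]], "travel": [[-0.3, 0.1, 0], [0.5, -0.15, 0], [0.01, -0.77, 0], [0.01, -0.78, 0], [0.01, -0.77, 0], [-0.29, 0.01, -0.9], [-0.29, 0.01, 1.0], [0, 0, 0]], "jaw": [-0.2, -0.2, -0.2, -0.2, -0.2, 1, 1, 1]}}

```text
t: 5.9
tcp_pos: [464.8, 144.8, 143.5]
orientation: [0.699, -0.698, -0.108, 0.111]
force: [-0.3, 0.5, -1.2]
grip_width: 0.091
```

```bash
python3 - <<'E'
from plan import *
a=snap('top','t5.png'); cv2.imwrite('pics/t5a.png',cv2.resize(a[80:260,90:340,::-1],None,fx=3.2,fy=3.2))
for o in (0,-158):
  for th in (.5,.55,.6,.7):
    for y in (-55,55):
      p=case(-41*np.cos(th)-115*np.sin(th)-46,-41*np.sin(th)+115*np.cos(th)+24,o+y); print(o,th,y,((proj('top',p)-[90,80])*3.2).round())
print(Rc.T@(np.array(readout.observe()['tcp_pos'])-C))
plan([(case(-188,133,-158),7),(case(-188,110,-158),1)],1,yaw=A)
E
```

```text
0 0.5 -55 [517. 410.]
0 0.5 55 [374. 461.]
0 0.55 -55 [519. 416.]
0 0.55 55 [377. 467.]
0 0.6 -55 [522. 421.]
0 0.6 55 [380. 472.]
0 0.7 -55 [527. 430.]
0 0.7 55 [386. 481.]
-158 0.5 -55 [722. 337.]
-158 0.5 55 [579. 388.]
-158 0.55 -55 [724. 343.]
-158 0.55 55 [582. 394.]
-158 0.6 -55 [725. 349.]
-158 0.6 55 [584. 399.]
-158 0.7 -55 [728. 359.]
-158 0.7 55 [588. 409.]
[-158.27159972    1.53492733  135.51022406]
t 5.95 now [465.8 143.8 143.5] F [ 0.1 -0.1  0.9] w 0.011 end [487.2 -17.  118.1]
"dr": [[0.0, -0.001, -0.0], [0.0, -0.0, -0.0], [0.0, -0.001, -0.001], [0.0, -0.0, -0.0], [0.0, -0.001, -0.001], [0.0, -0.0, -0.0], [0.0, -0.001, -0.001], [0.0, -0.0, -0.0]]
"travel": [[-0.17, 0.02, -0.91], [-0.17, 0.01, -0.91], [-0.17, 0.02, -0.91], [-0.17, 0.01, -0.91], [-0.16, 0.02, -0.91], [-0.17, 0.01, -0.92], [-0.16, 0.01, -0.91], [-0.0, 0.92, -0.0]]
jaw [1, 1, 1, 1, 1, 1, 1, 1]
```

View pics/t5a.png

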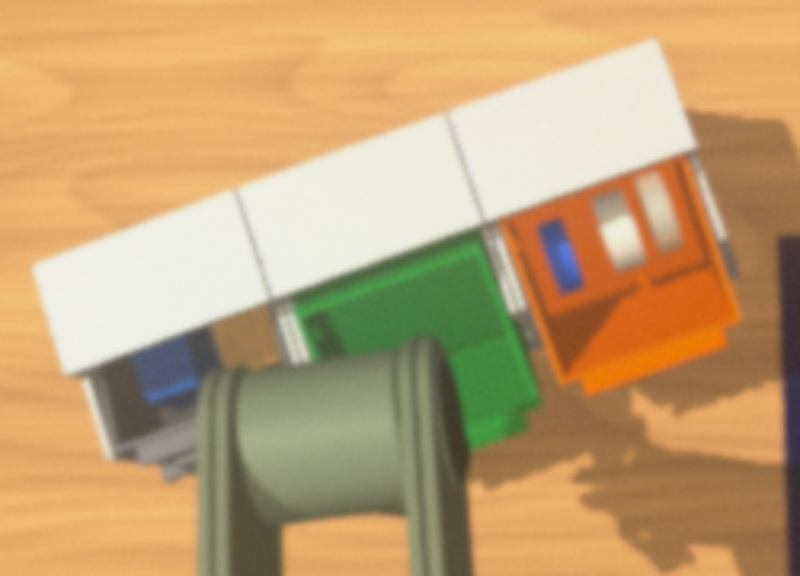

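{"name": "drive_tool", "arguments": {"dr": [[0, 0, 0], [0, 0, 0], [0, 0, 0], [0, 0, 0], [0, 0, 0], [0, 0, 0], [0, 0, 0], [0, 0, 0]], "travel": [[-0.17, 0.02, -0.91], [-0.17, 0.01, -0.91], [-0.17, 0.02, -0.91], [-0.17, 0.01, -0.91], [-0.16, 0.02, -0.91], [-0.17, 0.01, -0.92], [-0.16, 0.01, -0.91], [0, 0.92, 0]], "jaw": [1, 1, 1, 1, 1, 1, 1, 1]}}

```text
t: 6.75
tcp_pos: [484.6, -24.9, 115.3]
orientation: [-0.697, 0.699, 0.108, -0.117]
force: [0.5, 0.3, -0.1]
grip_width: -0.001
```

```bash
python3 - <<'E'
from plan import *
print(Rc.T@(np.array(readout.observe()['tcp_pos'])-C))
plan([(case(-190,72,-158),2),(case(-107,100,-158),6)],1,yaw=A)
E
```

```text
[-192.83269055 -164.59942689  107.30461869]
t 6.75 now [484.6 -24.9 115.3] F [ 0.5  0.3 -0.1] w -0.001 end [564.2   8.1 108.1]
"dr": [[0.0, 0.0, -0.002], [0.0, 0.0, -0.002], [0.0, 0.0, -0.001], [0.0, 0.0, -0.002], [0.0, 0.001, -0.001], [0.0, 0.0, -0.002], [0.001, 0.001, -0.001], [0.0, 0.0, -0.002]]
"travel": [[0.07, 0.71, 0.13], [0.06, 0.7, 0.14], [0.55, -0.19, -0.0], [0.55, -0.19, -0.0], [0.55, -0.19, -0.0], [0.55, -0.19, -0.0], [0.56, -0.19, -0.01], [0.56, -0.19, -0.0]]
jaw [1, 1, 1, 1, 1, 1, 1, 1]
```

{"name": "drive_tool", "arguments": {"dr": [[0, 0, -0.002], [0, 0, -0.002], [0, 0, -0.002], [0, 0, -0.002], [0, 0, -0.002], [0, 0, -0.002], [0, 0, -0.002], [0, 0, -0.002]], "travel": [[0.07, 0.71, 0.13], [0.06, 0.7, 0.14], [0.55, -0.19, 0], [0.55, -0.19, 0], [0.55, -0.19, 0], [0.55, -0.19, 0], [0.56, -0.19, 0], [0.56, -0.19, 0]], "jaw": [1, 1, 1, 1, 1, 1, 1, 1]}}

```text
t: 7.55
tcp_pos: [530.6, -1.7, 99.4]
orientation: [-0.696, 0.698, 0.081, -0.146]
force: [-5.4, -1.7, 4.2]
grip_width: -0.001
```

```bash
python3 - <<'E'
from plan import *
print(Rc.T@(np.array(readout.observe()['tcp_pos'])-C))
st=readout.observe();print(st['force'])
snap('wrist','w6.png')
a=snap('scene','s6.png'); cv2.imwrite('pics/s6a.png',cv2.resize(a[180:310,300:520,::-1],None,fx=3.5,fy=3.5))
E
```

```text
[-141.88066175 -156.872786     91.40802028]
[-5.39343853 -1.70547477  4.16296861]
```

View pics/w6.png

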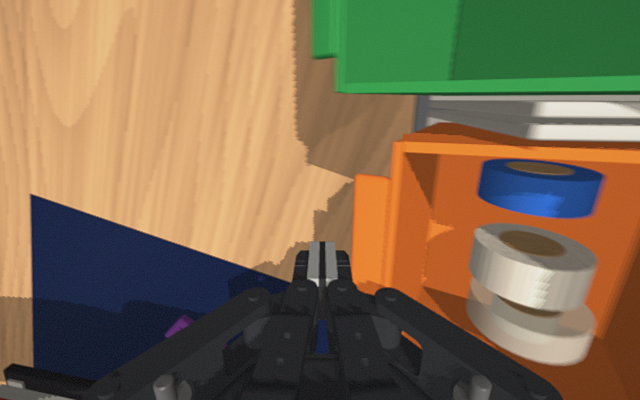

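View pics/s6a.png

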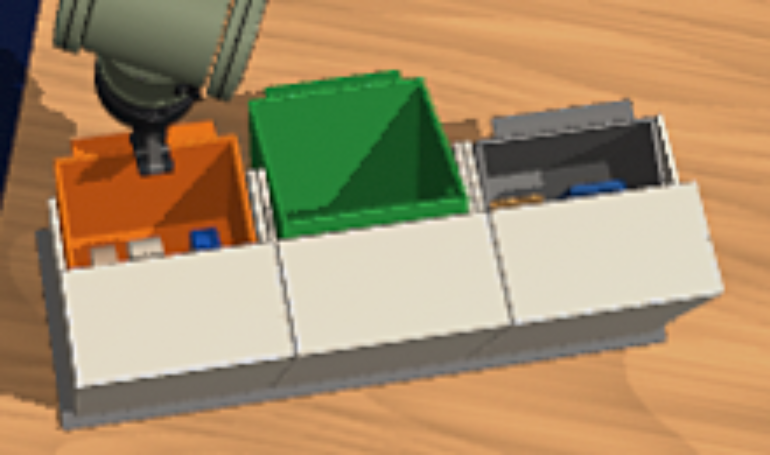

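```bash
python3 - <<'E'
from plan import *
plan([(case(-98,108,-158),8)],1,yaw=A)
E
```

```text
t 7.65 now [5.395e+02 5.000e-01 9.960e+01] F [-0.2 -0.1 -0.1] w 0.003 end [572.6  10.8 115.9]
"dr": [[-0.001, 0.001, -0.008], [-0.001, 0.001, -0.008], [-0.001, 0.0, -0.008], [-0.001, 0.001, -0.008], [-0.001, 0.0, -0.008], [-0.001, 0.001, -0.009], [-0.001, 0.0, -0.008], [-0.001, 0.001, -0.009]]
"travel": [[0.17, -0.09, -0.0], [0.17, -0.09, -0.0], [0.17, -0.09, -0.0], [0.17, -0.09, -0.0], [0.17, -0.09, -0.0], [0.17, -0.09, -0.01], [0.17, -0.09, -0.0], [0.17, -0.08, -0.01]]
jaw [1, 1, 1, 1, 1, 1, 1, 1]
```

{"name": "drive_tool", "arguments": {"dr": [[0, 0, -0.008], [0, 0, -0.008], [0, 0, -0.008], [0, 0, -0.008], [0, 0, -0.008], [0, 0, -0.008], [0, 0, -0.008], [0, 0, -0.008]], "travel": [[0.4, -0.12, 0], [0.4, -0.12, 0], [0.4, -0.12, 0], [0.4, -0.12, 0], [0.4, -0.12, 0], [0.4, -0.05, 0], [0.4, -0.05, 0], [0.4, -0.05, 0]], "jaw": [1, 1, 1, 1, 1, 1, 1, 1]}}

```text
t: 8.45
tcp_pos: [566.6, 9.5, 111.2]
orientation: [-0.694, 0.698, 0.063, -0.166]
force: [-29.3, -10.4, 21.4]
grip_width: 0.002
```

```bash
python3 - <<'E'
from plan import *
st=readout.observe();print(Rc.T@(np.array(st['tcp_pos'])-C),st['force'])
snap('wrist','w7.png')
a=snap('scene','s7.png'); cv2.imwrite('pics/s7a.png',cv2.resize(a[180:310,300:520,::-1],None,fx=3.5,fy=3.5))
plan([(case(-98,108,-158),8)],1,yaw=A)
E
```

```text
[-104.17603384 -157.38219297  103.19476728] [-29.26516328 -10.3920058   21.39598179]
t 8.55 now [566.6   9.5 111.2] F [-30.9 -10.6  21.8] w 0.006 end [572.6  11.  115.9]
"dr": [[-0.002, 0.001, -0.017], [-0.002, 0.001, -0.017], [-0.002, 0.001, -0.017], [-0.002, 0.001, -0.017], [-0.002, 0.001, -0.017], [-0.002, 0.002, -0.018], [-0.003, 0.001, -0.017], [-0.002, 0.002, -0.018]]
"travel": [[0.03, -0.03, -0.0], [0.03, -0.03, -0.0], [0.03, -0.03, -0.0], [0.03, -0.03, -0.0], [0.03, -0.02, -0.01], [0.03, -0.03, -0.0], [0.02, -0.02, -0.01], [0.03, -0.02, -0.0]]
jaw [1, 1, 1, 1, 1, 1, 1, 1]
```

View pics/s7a.png

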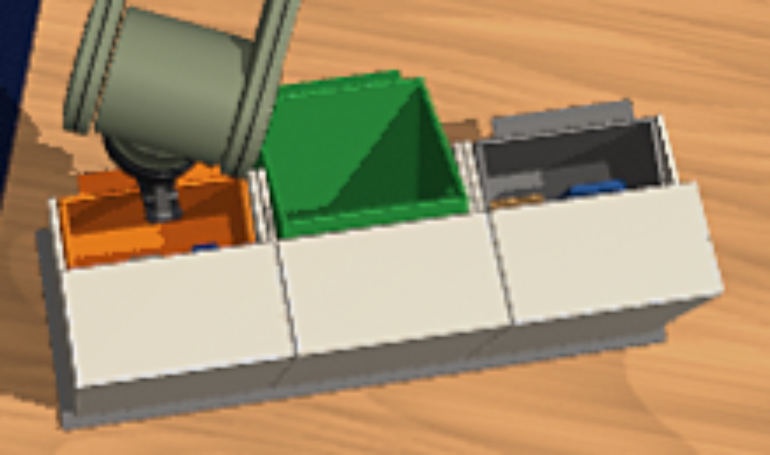

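View pics/w7.png

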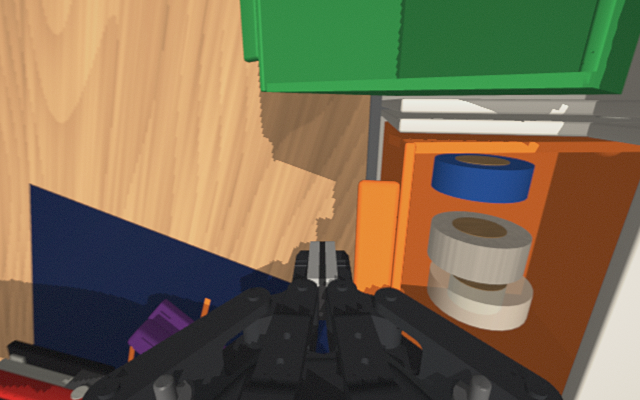

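{"name": "drive_tool", "arguments": {"dr": [[0, 0, -0.017], [0, 0, -0.017], [0, 0, -0.017], [0, 0, -0.017], [0, 0, -0.017], [0, 0, -0.017], [0, 0, -0.017], [0, 0, -0.017]], "travel": [[-0.5, 0, 0], [-0.8, 0, 0], [-0.9, 0, 0], [-0.9, -0.4, 0.4], [-0.5, -0.9, 0.9], [0, -1, 1], [0, -1, 1], [0, -1, 1]], "jaw": [1, 1, 1, 1, 1, 0, 0, 0]}}

```text
t: 9.35
tcp_pos: [451.3, 83.5, 229.7]
orientation: [0.706, -0.69, -0.111, 0.115]
force: [0.0, 0.5, -0.2]
grip_width: 0.49
```

```bash
python3 - <<'E'
from plan import *
st=readout.observe();print(Rc.T@(np.array(st['tcp_pos'])-C),st['force'])
a=snap('top','t8.png'); cv2.imwrite('pics/t8a.png',cv2.resize(a[80:240,90:340,::-1],None,fx=3.2,fy=3.2))
for th in (0,.1,.15):
    for y in (-55,55):
      p=case(-41*np.cos(th)-115*np.sin(th)-46,-41*np.sin(th)+115*np.cos(th)+24,-158+y); print(th,y,((proj('top',p)-[90,80])*3.2).round())
E
```

```text
[-190.76567113  -51.21181627  221.69181658] [ 0.02651557  0.47442853 -0.21259487]
0 -55 [699. 265.]
0 55 [552. 317.]
0.1 -55 [704. 281.]
0.1 55 [558. 333.]
0.15 -55 [707. 289.]
0.15 55 [561. 341.]
```

View pics/t8a.png

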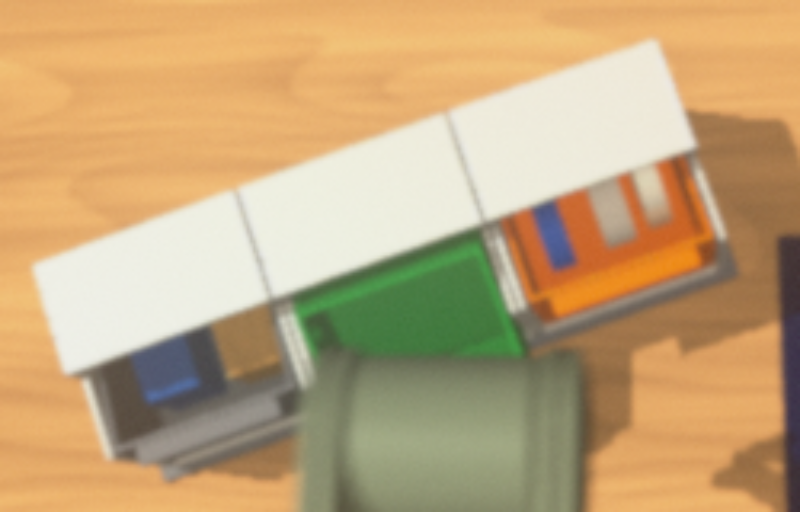

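```bash
python3 - <<'E'
from plan import *
p=np.array(readout.observe()['tcp_pos'])
plan([([462,-140,200],9)],-.6,yaw=np.radians(40))
E
```

```text
t 9.4 now [452.7  86.7 234.7] F [0.5 2.3 2.6] w 0.503 end [ 462.  -139.9  199.9]
"dr": [[-0.002, -0.04, 0.001], [-0.002, -0.04, 0.001], [-0.002, -0.04, 0.001], [-0.002, -0.04, 0.001], [-0.003, -0.04, 0.001], [-0.002, -0.039, 0.002], [-0.003, -0.04, 0.001], [-0.002, -0.039, 0.002], [-0.003, -0.04, 0.001]]
"travel": [[-0.28, 0.13, -0.97], [-0.32, 0.13, -0.96], [-0.36, 0.13, -0.94], [-0.4, 0.14, -0.93], [-0.44, 0.14, -0.91], [-0.48, 0.14, -0.89], [-0.52, 0.15, -0.87], [-0.55, 0.15, -0.85], [-0.58, 0.15, -0.82]]
jaw [-0.6, -0.6, -0.6, -0.6, -0.6, -0.6, -0.6, -0.6]
```

{"name": "drive_tool", "arguments": {"dr": [[-0.002, -0.04, 0.001], [-0.002, -0.04, 0.001], [-0.002, -0.04, 0.001], [-0.002, -0.04, 0.001], [-0.003, -0.04, 0.001], [-0.002, -0.04, 0.002], [-0.003, -0.04, 0.001], [-0.002, -0.04, 0.002]], "travel": [[-0.28, 0.13, -0.97], [-0.32, 0.13, -0.96], [-0.36, 0.13, -0.94], [-0.4, 0.14, -0.93], [-0.44, 0.14, -0.91], [-0.48, 0.14, -0.89], [-0.52, 0.15, -0.87], [-0.55, 0.15, -0.85]], "jaw": [-0.6, -0.6, -0.6, -0.6, -0.6, -0.6, -0.6, -0.6]}}

```text
t: 10.2
tcp_pos: [474.1, -115.7, 209.1]
orientation: [-0.664, 0.667, 0.246, -0.232]
force: [-0.3, -0.4, -0.5]
grip_width: 0.803
```

```bash
python3 - <<'E'
from plan import *
plan([([470,-320,150],8)],-.6,yaw=np.radians(63.3))
E
```

```text
t 10.2 now [ 474.1 -115.7  209.1] F [-0.3 -0.4 -0.5] w 0.803 end [ 470.1 -320.   150.1]
"dr": [[0.002, -0.05, 0.002], [0.002, -0.05, 0.002], [0.001, -0.05, 0.002], [0.002, -0.049, 0.002], [0.001, -0.05, 0.002], [0.002, -0.049, 0.002], [0.001, -0.05, 0.001], [0.002, -0.049, 0.002]]
"travel": [[-0.67, 0.29, -0.77], [-0.71, 0.29, -0.74], [-0.75, 0.29, -0.7], [-0.78, 0.29, -0.66], [-0.81, 0.29, -0.62], [-0.84, 0.3, -0.58], [-0.87, 0.3, -0.53], [-0.9, 0.29, -0.49]]
jaw [-0.6, -0.6, -0.6, -0.6, -0.6, -0.6, -0.6, -0.6]
```

{"name": "drive_tool", "arguments": {"dr": [[0.002, -0.05, 0.002], [0.002, -0.05, 0.002], [0.001, -0.05, 0.002], [0.002, -0.05, 0.002], [0.001, -0.05, 0.002], [0.002, -0.05, 0.002], [0.001, -0.05, 0.001], [0.002, -0.05, 0.002]], "travel": [[-0.67, 0.29, -0.77], [-0.71, 0.29, -0.74], [-0.75, 0.29, -0.7], [-0.78, 0.29, -0.66], [-0.81, 0.29, -0.62], [-0.84, 0.3, -0.58], [-0.87, 0.3, -0.53], [-0.9, 0.29, -0.49]], "jaw": [-0.6, -0.6, -0.6, -0.6, -0.6, -0.6, -0.6, -0.6]}}

```text
t: 11.0
tcp_pos: [480.2, -330.8, 148.4]
orientation: [-0.595, 0.6, 0.38, -0.376]
force: [1.1, 0.2, -0.0]
grip_width: 0.797
```

```bash
python3 - <<'E'
from plan import *
snap('wrist','w9.png') # settle
st=readout.observe(); im=snap('wrist','w9b.png')[:,:,::-1].copy(); print(st['tcp_pos'],st['orientation'])
print(nets.search_frame('stapler','wrist'))
d=np.array([.893,-.45,0]);n=np.array([.45,.893,0]);c=np.array([471.5,-354.5,46.])
for a in(-55,55):
  for b in (-14,14):
    q=proj('wrist',c+a*d+b*n,st); print(q.round()); cv2.circle(im,tuple(int(v) for v in q),3,(0,255,0),-1)
cv2.imwrite('pics/w9c.png',im)
E
```

```text
[ 479.72232649 -334.8145486   147.32066199] [-0.59420116  0.60094777  0.37945319 -0.3765661 ]
[{'centre': [431.6, 114.6], 'conf': 0.75}, {'centre': [225.4, 42.1], 'conf': 0.66}, {'centre': [294.9, 180.7], 'conf': 0.58}]
[282. 132.]
[315. 133.]
[284. 249.]
[314. 250.]
```

View pics/w9c.png

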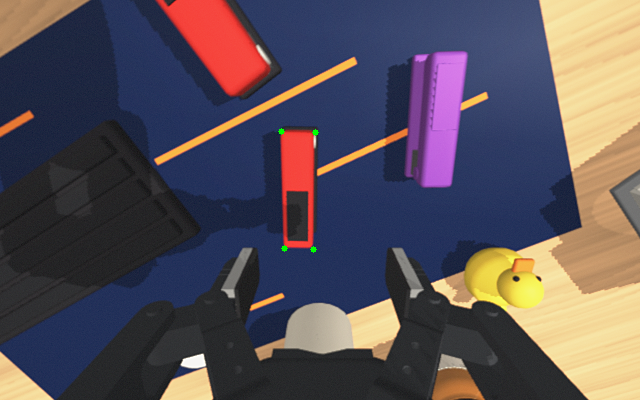

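```bash
python3 - <<'E'
from plan import *
plan([([471.5,-354.5,120],2),([471.5,-354.5,13],6)],-.6,yaw=np.radians(63.3))
E
```

```text
t 11.15 now [ 479.7 -330.7  148. ] F [0.8 0.3 0.2] w 0.802 end [ 471.4 -354.5   13. ]
"dr": [[0.001, 0.002, 0.0], [0.001, 0.002, 0.0], [0.001, 0.002, 0.0], [0.001, 0.002, 0.0], [0.001, 0.003, 0.0], [0.001, 0.002, 0.001], [0.001, 0.003, 0.0], [0.001, 0.002, 0.001]]
"travel": [[-0.5, 0.56, -0.05], [-0.5, 0.56, -0.06], [-0.0, 0.71, 0.0], [-0.0, 0.71, 0.0], [-0.0, 0.72, 0.01], [-0.0, 0.71, 0.0], [-0.0, 0.72, 0.0], [-0.01, 0.71, 0.01]]
jaw [-0.6, -0.6, -0.6, -0.6, -0.6, -0.6, -0.6, -0.6]
```

{"name": "drive_tool", "arguments": {"dr": [[0.001, 0.002, 0], [0.001, 0.002, 0], [0.001, 0.002, 0], [0.001, 0.002, 0], [0.001, 0.002, 0], [0.001, 0.002, 0], [0.001, 0.002, 0], [0, 0, 0]], "travel": [[-0.5, 0.56, -0.05], [-0.5, 0.56, -0.06], [0, 0.71, 0], [0, 0.71, 0], [0, 0.72, 0.01], [0, 0.71, 0], [0, 0.5, 0], [0, 0, 0]], "jaw": [-0.6, -0.6, -0.6, -0.6, -0.6, -0.6, -0.6, -0.6]}}

```text
t: 11.95
tcp_pos: [470.3, -354.9, 26.1]
orientation: [0.602, -0.6, -0.373, 0.372]
force: [-0.1, -0.3, -0.8]
grip_width: 0.799
```

```bash
python3 - <<'E'
from plan import *
plan([([471.5,-354.5,13],3)],-.6,yaw=np.radians(63.3))
snap('wrist','w10.png')
E
```

```text
t 11.95 now [ 470.3 -354.9   26.1] F [-0.1 -0.3 -0.8] w 0.799 end [ 471.5 -354.6   13.1]
"dr": [[-0.0, 0.002, 0.001], [-0.001, 0.002, 0.001], [-0.0, 0.001, 0.001], [0, 0, 0], [0, 0, 0], [0, 0, 0], [0, 0, 0], [0, 0, 0]]
"travel": [[0.01, 0.17, -0.01], [0.01, 0.18, -0.01], [0.01, 0.17, -0.02], [0, 0, 0], [0, 0, 0], [0, 0, 0], [0, 0, 0], [0, 0, 0]]
jaw [-0.6, -0.6, -0.6, -0.6, -0.6, -0.6, -0.6, -0.6]
```

View pics/w10.png

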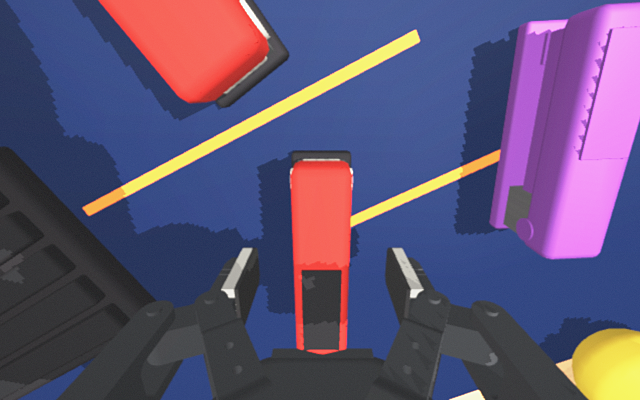

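Stapler sits centred between the jaws (px 292–353 between fingers 255 and 388), pads at its middle. Go down and grip.

{"name": "drive_tool", "arguments": {"dr": [[0, 0.002, 0.001], [0, 0.002, 0.001], [0, 0, 0], [0, 0, 0], [0, 0, 0], [0, 0, 0], [0, 0, 0], [0, 0, 0]], "travel": [[0.01, 0.18, -0.01], [0.01, 0.18, -0.01], [0, 0.17, 0], [0, 0, 0], [0, 0, 0], [0, 0, 0], [0, 0, 0], [0, 0, 0]], "jaw": [-0.6, -0.6, -0.6, 1, 1, 1, 1, 1]}}

```text
t: 12.8
tcp_pos: [473.8, -357.3, 16.4]
orientation: [-0.599, 0.604, 0.372, -0.371]
force: [0.6, -0.2, -1.2]
grip_width: 0.315
```

{"name": "drive_tool", "arguments": {"dr": [[0, 0, 0], [0, 0, 0], [0, 0, 0], [0, 0, 0], [0, 0, 0], [0, 0, 0], [0, 0, 0], [0, 0, 0]], "travel": [[0, 0, 0], [0, 0, 0], [0, -0.4, 0], [0, -0.8, 0], [0, -1, 0], [0, -1, 0], [0, -1, 0], [0, -1, 0]], "jaw": [1, 1, 1, 1, 1, 1, 1, 1]}}

```text
t: 13.6
tcp_pos: [469.4, -352.8, 147.0]
orientation: [0.604, -0.599, -0.371, 0.372]
force: [0.4, 0.3, -2.0]
grip_width: 0.321
```

```bash
python3 - <<'E'
from plan import *
snap('wrist','w11.png')
print(readout.observe()['force'])
t=case(-46-32,150); print(t)
plan([([462,-140,215],8)],1,yaw=np.radians(40))
E
```

```text
[ 1.45919399 -0.01941396  2.22066547]
[542.56208521 167.26016522 158.        ]
t 13.65 now [ 471.9 -355.2  152.5] F [ 1.5 -0.   2.2] w 0.317 end [ 461.9 -140.1  215. ]
"dr": [[0.0, 0.049, -0.0], [0.0, 0.049, -0.0], [0.0, 0.049, 0.0], [0.0, 0.049, 0.0], [0.001, 0.048, 0.0], [0.0, 0.049, 0.0], [0.001, 0.048, 0.0], [0.0, 0.049, 0.0]]
"travel": [[0.94, -0.31, 0.53], [0.91, -0.31, 0.57], [0.88, -0.32, 0.62], [0.85, -0.31, 0.66], [0.81, -0.32, 0.71], [0.78, -0.31, 0.75], [0.74, -0.32, 0.78], [0.69, -0.31, 0.82]]
jaw [1, 1, 1, 1, 1, 1, 1, 1]
```

View pics/w11.png

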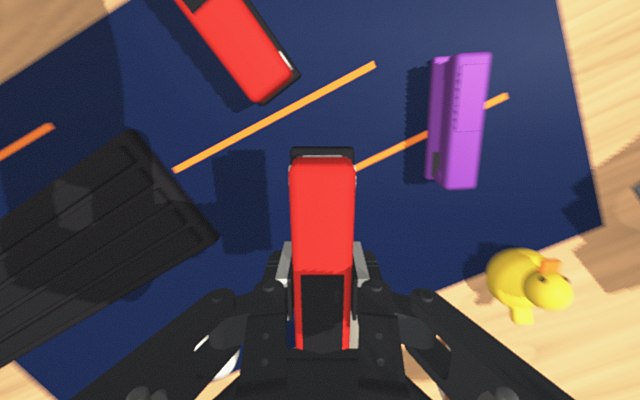

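{"name": "drive_tool", "arguments": {"dr": [[0, 0.049, 0], [0, 0.049, 0], [0, 0.049, 0], [0, 0.049, 0], [0, 0.049, 0], [0, 0.049, 0], [0, 0.049, 0], [0, 0.049, 0]], "travel": [[0.94, -0.31, 0.53], [0.91, -0.31, 0.57], [0.88, -0.32, 0.62], [0.85, -0.31, 0.66], [0.81, -0.32, 0.71], [0.78, -0.31, 0.75], [0.74, -0.32, 0.78], [0.69, -0.31, 0.82]], "jaw": [1, 1, 1, 1, 1, 1, 1, 1]}}

```text
t: 14.45
tcp_pos: [462.6, -136.0, 216.9]
orientation: [-0.665, 0.67, 0.235, -0.232]
force: [0.1, -0.2, -1.7]
grip_width: 0.318
```

```bash
python3 - <<'E'
from plan import *
p=np.array(readout.observe()['tcp_pos'])
t=case(-115,205)
plan([(p+(t-p)*.67,8)],1,yaw=A,tilt=.25)
E
```

```text
t 14.45 now [ 462.6 -136.   216.9] F [ 0.1 -0.2 -1.7] w 0.318 end [492.6  59.4 214.3]
"dr": [[-0.004, 0.042, -0.029], [-0.004, 0.042, -0.029], [-0.004, 0.043, -0.029], [-0.005, 0.042, -0.029], [-0.004, 0.043, -0.03], [-0.005, 0.042, -0.029], [-0.004, 0.043, -0.03], [-0.005, 0.042, -0.029]]
"travel": [[0.73, 0.01, 0.67], [0.7, 0.03, 0.7], [0.66, 0.04, 0.73], [0.63, 0.06, 0.76], [0.59, 0.08, 0.79], [0.55, 0.09, 0.82], [0.51, 0.1, 0.84], [0.47, 0.11, 0.86]]
jaw [1, 1, 1, 1, 1, 1, 1, 1]
```

{"name": "drive_tool", "arguments": {"dr": [[-0.004, 0.042, -0.029], [-0.004, 0.042, -0.029], [-0.004, 0.043, -0.029], [-0.005, 0.042, -0.029], [-0.004, 0.043, -0.03], [-0.005, 0.042, -0.029], [-0.004, 0.043, -0.03], [-0.005, 0.042, -0.029]], "travel": [[0.73, 0.01, 0.67], [0.7, 0.03, 0.7], [0.66, 0.04, 0.73], [0.63, 0.06, 0.76], [0.59, 0.08, 0.79], [0.55, 0.09, 0.82], [0.51, 0.1, 0.84], [0.47, 0.11, 0.86]], "jaw": [1, 1, 1, 1, 1, 1, 1, 1]}}

```text
t: 15.25
tcp_pos: [492.2, 68.1, 214.3]
orientation: [0.707, -0.679, -0.196, 0.015]
force: [-0.7, 1.3, -1.9]
grip_width: 0.313
```

```bash
python3 - <<'E'
from plan import *
p=np.array(readout.observe()['tcp_pos'])
plan([(case(-111,163),8)],1,yaw=A,tilt=.55)
E
```

```text
t 15.25 now [492.2  68.1 214.3] F [-0.7  1.3 -1.9] w 0.313 end [511.2 157.1 171. ]
"dr": [[0.001, -0.002, -0.035], [0.0, -0.002, -0.035], [0.001, -0.002, -0.035], [0.0, -0.001, -0.034], [0.001, -0.002, -0.035], [0.0, -0.001, -0.034], [0.001, -0.002, -0.035], [0.0, -0.001, -0.034]]
"travel": [[0.16, 0.27, 0.4], [0.15, 0.27, 0.4], [0.14, 0.28, 0.39], [0.13, 0.28, 0.39], [0.12, 0.29, 0.4], [0.11, 0.29, 0.39], [0.1, 0.3, 0.39], [0.1, 0.3, 0.4]]
jaw [1, 1, 1, 1, 1, 1, 1, 1]
```

{"name": "drive_tool", "arguments": {"dr": [[0.001, -0.002, -0.035], [0, -0.002, -0.035], [0.001, -0.002, -0.035], [0, -0.001, -0.034], [0.001, -0.002, -0.035], [0, -0.001, -0.034], [0.001, -0.002, -0.035], [0, -0.001, -0.034]], "travel": [[0.16, 0.27, 0.4], [0.15, 0.27, 0.4], [0.14, 0.28, 0.39], [0.13, 0.28, 0.39], [0.12, 0.29, 0.4], [0.11, 0.29, 0.39], [0.1, 0.3, 0.39], [0.1, 0.3, 0.4]], "jaw": [1, 1, 1, 1, 1, 1, 1, 1]}}

```text
t: 16.05
tcp_pos: [507.0, 163.0, 167.9]
orientation: [0.702, -0.64, -0.3, -0.083]
force: [-0.1, -0.4, -1.6]
grip_width: 0.318
```

```bash
python3 - <<'E'
from plan import *
snap('wrist','w12.png')
a=snap('scene','s12.png'); cv2.imwrite('pics/s12a.png',cv2.resize(a[180:310,300:520,::-1],None,fx=3.5,fy=3.5))
p=np.array(readout.observe()['tcp_pos']); print(Rc.T@(p-C))
plan([(case(-47.8,58.9),8)],1,yaw=A,tilt=.55)
E
```

```text
[-115.11752263    8.04775655  157.82742937]
t 16.15 now [504.8 163.4 165.8] F [-0.4 -0.7 -2.2] w 0.318 end [571.2 176.8  66.9]
"dr": [[-0.001, 0.001, 0.0], [-0.0, 0.001, 0.0], [-0.001, 0.0, 0.0], [-0.0, 0.001, 0.0], [-0.001, 0.0, 0.0], [-0.0, 0.001, 0.0], [-0.001, 0.0, 0.001], [-0.0, 0.001, 0.0]]
"travel": [[0.03, 0.6, -0.04], [0.03, 0.6, -0.04], [0.03, 0.6, -0.04], [0.03, 0.6, -0.04], [0.03, 0.6, -0.04], [0.02, 0.59, -0.05], [0.03, 0.6, -0.04], [0.02, 0.59, -0.04]]
jaw [1, 1, 1, 1, 1, 1, 1, 1]
```

View pics/w12.png

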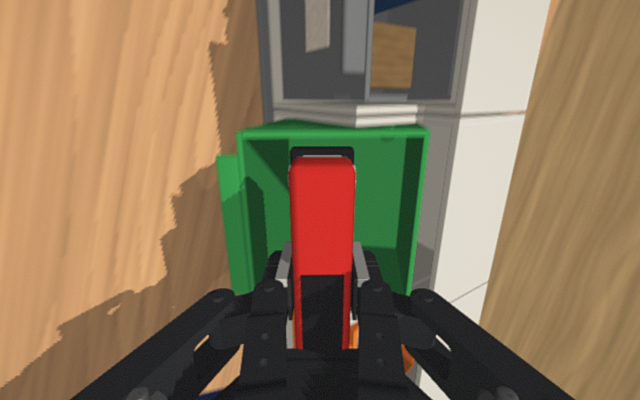

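View pics/s12a.png

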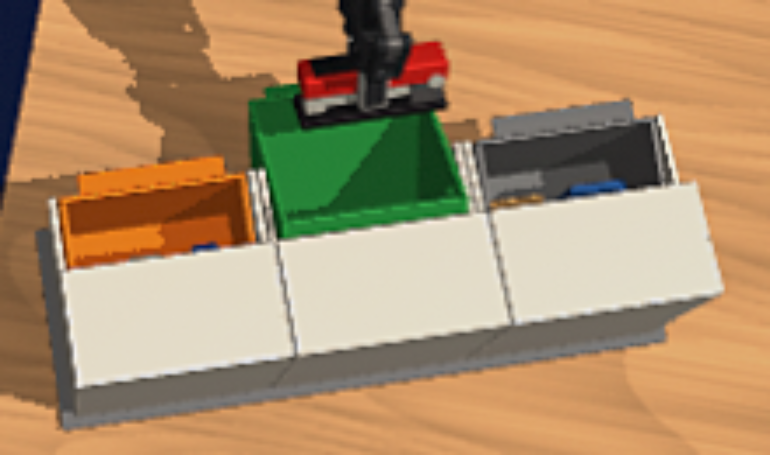

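{"name": "drive_tool", "arguments": {"dr": [[0, 0.001, 0], [0, 0.001, 0], [0, 0.001, 0], [0, 0.001, 0], [0, 0.001, 0], [0, 0.001, 0], [0, 0, 0], [0, 0, 0]], "travel": [[0.03, 0.3, -0.16], [0.03, 0.5, -0.16], [0.03, 0.6, 0], [0.03, 0.7, 0], [0.03, 0.7, 0], [0.02, 0.6, 0], [0.03, 0.4, 0], [0, 0, 0]], "jaw": [1, 1, 1, 1, 1, 1, 1, 1]}}

```text
t: 16.95
tcp_pos: [567.6, 167.9, 87.3]
orientation: [0.702, -0.641, -0.297, -0.085]
force: [0.6, -0.6, -2.0]
grip_width: 0.319
```

```bash
python3 - <<'E'
from plan import *
st=readout.observe();p=np.array(st['tcp_pos']); print(Rc.T@(p-C),st['force'])
snap('wrist','w13.png')
plan([(case(-47.8,58.9),3)],1,yaw=A,tilt=.55)
E
```

```text
[-54.0153804   -7.14189839  79.32681415] [ 0.58125448 -0.59708552 -1.98669342]
t 17.0 now [567.6 167.9  87.9] F [ 0.8  0.1 -1.4] w 0.318 end [571.2 176.7  67. ]
"dr": [[0.0, -0.001, 0.002], [0.001, -0.001, 0.001], [0.0, -0.0, 0.002], [0, 0, 0], [0, 0, 0], [0, 0, 0], [0, 0, 0], [0, 0, 0]]
"travel": [[-0.08, 0.28, 0.1], [-0.08, 0.28, 0.09], [-0.07, 0.28, 0.1], [0, 0, 0], [0, 0, 0], [0, 0, 0], [0, 0, 0], [0, 0, 0]]
jaw [1, 1, 1, 1, 1, 1, 1, 1]
```

View pics/w13.png

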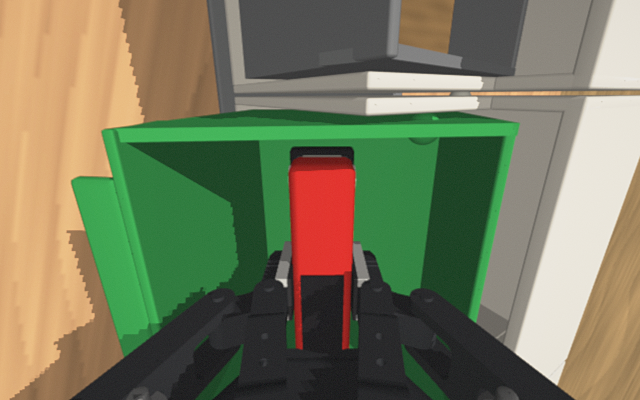

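{"name": "drive_tool", "arguments": {"dr": [[0, 0, 0.001], [0, 0, 0.001], [0, 0, 0.001], [0, 0, 0], [0, 0, 0], [0, 0, 0], [0, 0, 0], [0, 0, 0]], "travel": [[-0.05, 0.05, 0.15], [-0.05, 0.25, 0.1], [-0.05, 0.25, 0], [-0.05, 0.2, 0], [0, 0.1, 0], [0, 0, 0], [0, 0, 0], [0, 0, 0]], "jaw": [1, 1, 1, 1, 1, 1, 0.1, 0.1]}}

```text
t: 17.8
tcp_pos: [578.0, 176.3, 71.7]
orientation: [0.701, -0.641, -0.3, -0.089]
force: [-1.3, -0.3, -1.2]
grip_width: 0.45
```

```bash
python3 - <<'E'
from plan import *
st=readout.observe();p=np.array(st['tcp_pos']); print(Rc.T@(p-C),st['force'],st['grip_width'])
snap('wrist','w14.png')
plan([(case(-47.8,58.9),3)],1,yaw=A,tilt=.55)
E
```

```text
[-41.47849424  -2.44032527  63.67821952] [-1.30419012 -0.33671155 -1.19414783] 0.4495023899809155
t 17.85 now [578.  176.3  71.6] F [ 1.2 -0.3 -0.2] w 0.447 end [571.3 176.7  66.9]
"dr": [[0.001, -0.001, 0.004], [0.002, -0.0, 0.004], [0.001, -0.001, 0.005], [0, 0, 0], [0, 0, 0], [0, 0, 0], [0, 0, 0], [0, 0, 0]]
"travel": [[-0.1, 0.01, 0.03], [-0.11, 0.01, 0.03], [-0.1, 0.01, 0.04], [0, 0, 0], [0, 0, 0], [0, 0, 0], [0, 0, 0], [0, 0, 0]]
jaw [1, 1, 1, 1, 1, 1, 1, 1]
```

View pics/w14.png

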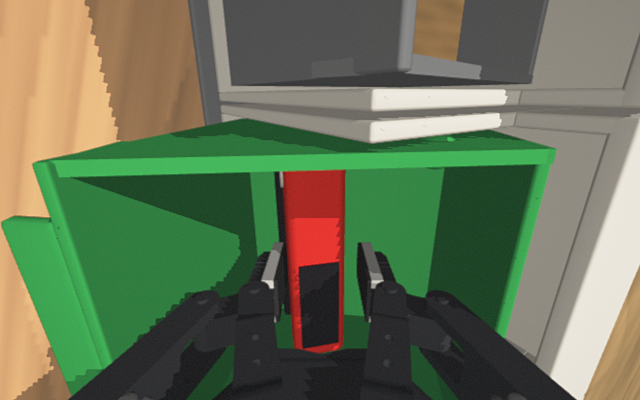

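{"name": "drive_tool", "arguments": {"dr": [[0, 0, 0], [0, 0, 0], [0, 0, 0], [0, 0, 0], [0, 0, 0], [0, 0, 0], [0, 0, 0], [0, 0, 0]], "travel": [[0, 0, 0], [-0.03, -0.4, 0], [-0.04, -0.8, 0], [-0.03, -1, 0], [0, -1, 0], [0, -1, 0], [0, -1, 0], [0, -1, 0]], "jaw": [0.05, 0.05, 0.05, 0.05, 0.05, 0.2, 1, 1]}}

```text
t: 18.65
tcp_pos: [486.9, 148.7, 200.7]
orientation: [0.702, -0.643, -0.295, -0.083]
force: [0.3, 0.6, 0.6]
grip_width: 0.069
```

```bash
python3 - <<'E'
from plan import *
st=readout.observe();p=np.array(st['tcp_pos']); print(Rc.T@(p-C),st['force'],st['grip_width'])
snap('wrist','w15.png')
plan([(case(-215,150),4),(case(-215,80),4)],1,yaw=A,tilt=0)
E
```

```text
[-136.6333534    -0.32860516  192.65092702] [0.31130266 0.58592132 0.55803707] 0.06864086221275964
t 18.7 now [488.  148.8 204.7] F [0.1 2.  2. ] w 0.006 end [412.4 124.8  88. ]
"dr": [[0.0, -0.0, 0.066], [0.0, -0.0, 0.066], [0.0, -0.0, 0.066], [0.0, -0.001, 0.066], [0.001, -0.0, 0.066], [0.0, -0.001, 0.066], [0.001, -0.0, 0.066], [0.0, -0.001, 0.067]]
"travel": [[-0.92, -0.02, 0.0], [-0.92, 0.04, 0.0], [-0.92, 0.11, 0.01], [-0.9, 0.17, 0.0], [-0.19, 0.67, 0.0], [-0.15, 0.69, 0.0], [-0.1, 0.69, 0.0], [-0.04, 0.7, 0.01]]
jaw [1, 1, 1, 1, 1, 1, 1, 1]
```

View pics/w15.png

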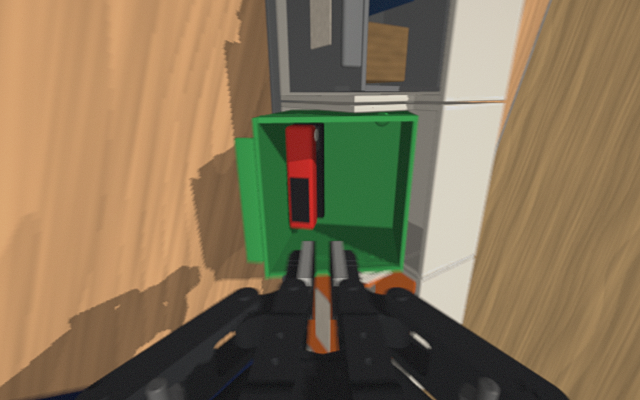

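```bash
python3 - <<'E'
from plan import *
plan([(case(-202,150),4),(case(-200,56),4)],1,yaw=A,tilt=0)
E
```

```text
t 18.7 now [488.  148.8 204.7] F [0.1 2.  2. ] w 0.006 end [426.7 129.3  64.1]
"dr": [[0.0, -0.0, 0.066], [0.0, -0.0, 0.066], [0.0, -0.0, 0.066], [0.0, -0.001, 0.066], [0.001, -0.0, 0.066], [0.0, -0.001, 0.066], [0.001, -0.0, 0.066], [0.0, -0.001, 0.067]]
"travel": [[-0.81, 0.05, 0.0], [-0.81, 0.1, 0.01], [-0.79, 0.16, 0.0], [-0.78, 0.22, 0.01], [-0.24, 0.91, 0.0], [-0.18, 0.92, 0.0], [-0.11, 0.93, 0.0], [-0.04, 0.94, 0.0]]
jaw [1, 1, 1, 1, 1, 1, 1, 1]
```

{"name": "drive_tool", "arguments": {"dr": [[0, 0, 0.066], [0, 0, 0.066], [0, 0, 0.066], [0, 0, 0.066], [0, 0, 0.066], [0, 0, 0.066], [0, 0, 0.066], [0, 0, 0.067]], "travel": [[-0.81, 0.05, 0], [-0.81, 0.1, 0.01], [-0.79, 0.16, 0], [-0.78, 0.22, 0.01], [-0.24, 0.91, 0], [-0.18, 0.92, 0], [-0.11, 0.93, 0], [-0.04, 0.94, 0]], "jaw": [1, 1, 1, 1, 1, 1, 1, 1]}}

```text
t: 19.5
tcp_pos: [422.4, 126.4, 65.9]
orientation: [-0.695, 0.702, 0.107, -0.111]
force: [0.5, 0.4, -0.6]
grip_width: -0.003
```

```bash
python3 - <<'E'
from plan import *
st=readout.observe();p=np.array(st['tcp_pos']); print(Rc.T@(p-C),st['force'],st['grip_width'])
plan([(case(-140,75),8)],1,yaw=A,tilt=0)
E
```

```text
[-204.95430014   -1.47330404   57.94273216] [ 0.46013609  0.41289087 -0.64259148] -0.0026302576142882457
t 19.5 now [422.4 126.4  65.9] F [ 0.5  0.4 -0.6] w -0.003 end [483.8 147.9  83. ]
"dr": [[0.001, -0.001, -0.001], [0.001, -0.001, -0.001], [0.001, -0.001, -0.001], [0.001, -0.001, -0.001], [0.001, -0.0, -0.0], [0.001, -0.001, -0.001], [0.001, -0.0, -0.0], [0.001, -0.001, -0.001]]
"travel": [[0.32, -0.09, 0.01], [0.32, -0.09, 0.01], [0.33, -0.09, 0.01], [0.33, -0.08, 0.01], [0.32, -0.09, 0.01], [0.33, -0.08, 0.0], [0.32, -0.09, 0.01], [0.33, -0.08, 0.0]]
jaw [1, 1, 1, 1, 1, 1, 1, 1]
```

{"name": "drive_tool", "arguments": {"dr": [[0, 0, -0.001], [0, 0, -0.001], [0, 0, -0.001], [0, 0, -0.001], [0, 0, -0.001], [0, 0, -0.001], [0, 0, -0.001], [0, 0, -0.001]], "travel": [[0.45, -0.05, 0.01], [0.4, -0.09, 0.01], [0.4, -0.09, 0.01], [0.4, -0.09, 0.01], [0.4, -0.13, 0.01], [0.4, -0.13, 0], [0.4, -0.13, 0.01], [0.4, -0.13, 0]], "jaw": [1, 1, 1, 1, 1, 1, 1, 1]}}

```text
t: 20.3
tcp_pos: [466.4, 142.3, 83.3]
orientation: [-0.689, 0.706, 0.081, -0.141]
force: [-21.1, -9.0, 15.0]
grip_width: 0.005
```

```bash
python3 - <<'E'
from plan import *
st=readout.observe();p=np.array(st['tcp_pos']); print(Rc.T@(p-C),st['force'],st['grip_width'])
snap('wrist','w16.png')
plan([(case(-105,100),8)],1,yaw=A,tilt=0)
E
```

```text
[-1.58135360e+02 -2.65716271e-02  7.53137451e+01] [-21.13452652  -8.98145511  15.03637011] 0.005447661509498513
t 20.35 now [467.  142.5  83.9] F [-22.8 -10.   18.5] w -0.001 end [516.8 159.  108.1]
"dr": [[0.001, -0.0, -0.011], [0.001, -0.0, -0.01], [0.001, -0.0, -0.011], [0.001, -0.0, -0.01], [0.001, -0.0, -0.011], [0.002, -0.0, -0.01], [0.001, -0.0, -0.011], [0.002, -0.0, -0.01]]
"travel": [[0.25, -0.14, -0.0], [0.25, -0.14, -0.0], [0.25, -0.14, -0.0], [0.26, -0.13, -0.0], [0.26, -0.13, -0.0], [0.26, -0.13, -0.0], [0.26, -0.13, -0.0], [0.26, -0.13, -0.0]]
jaw [1, 1, 1, 1, 1, 1, 1, 1]
```

View pics/w16.png

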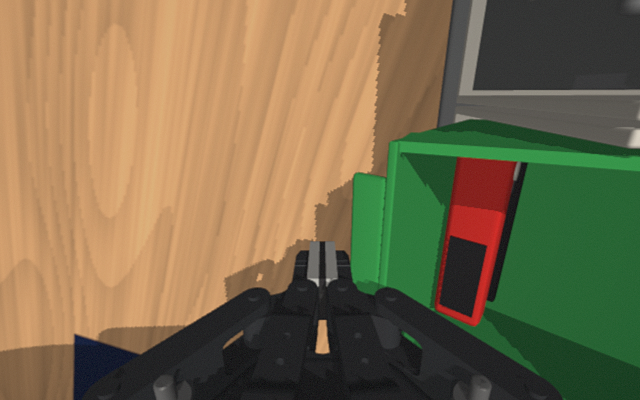

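{"name": "drive_tool", "arguments": {"dr": [[0, 0, -0.01], [0, 0, -0.01], [0, 0, -0.01], [0, 0, -0.01], [0, 0, -0.01], [0, 0, -0.01], [0, 0, -0.01], [0, 0, -0.01]], "travel": [[0.1, -0.35, 0], [0.25, -0.35, 0], [0.28, -0.3, 0], [0.3, -0.28, 0], [0.3, -0.25, 0], [0.3, -0.25, 0], [0.35, -0.2, 0], [0.35, -0.2, 0]], "jaw": [1, 1, 1, 1, 1, 1, 1, 1]}}

```text
t: 21.15
tcp_pos: [528.1, 163.0, 144.0]
orientation: [-0.695, 0.702, 0.115, -0.108]
force: [0.0, 0.7, 0.6]
grip_width: -0.005
```

```bash
python3 - <<'E'
from plan import *
st=readout.observe();p=np.array(st['tcp_pos']); print(Rc.T@(p-C),st['force'],st['grip_width'])
snap('wrist','w17.png')
plan([(case(-105,105),8)],1,yaw=A,tilt=0)
E
```

```text
[-93.03340481   0.46909367 135.98988786] [0.03467703 0.66345319 0.59614146] -0.004518831285910915
t 21.2 now [528.  163.  144.2] F [-0.4  0.4  1.4] w -0.001 end [516.8 158.8 112.9]
"dr": [[0.001, 0.0, 0.001], [0.001, 0.0, 0.001], [0.001, 0.0, 0.001], [0.002, 0.0, 0.001], [0.001, 0.0, 0.0], [0.002, 0.0, 0.001], [0.001, 0.0, 0.0], [0.002, 0.0, 0.001]]
"travel": [[-0.06, 0.16, -0.0], [-0.06, 0.16, -0.0], [-0.06, 0.15, -0.0], [-0.06, 0.16, -0.0], [-0.06, 0.15, -0.0], [-0.06, 0.16, -0.0], [-0.06, 0.15, -0.0], [-0.06, 0.16, -0.01]]
jaw [1, 1, 1, 1, 1, 1, 1, 1]
```

View pics/w17.png

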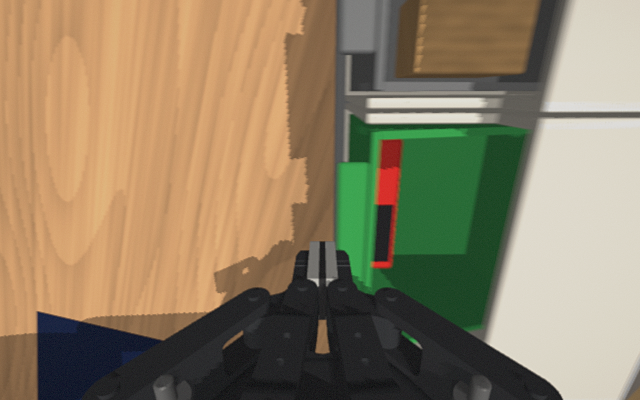

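{"name": "drive_tool", "arguments": {"dr": [[0, 0, 0], [0, 0, 0], [0, 0, 0], [0, 0, 0], [0, 0, 0], [0, 0, 0], [0, 0, 0], [0, 0, 0]], "travel": [[-0.6, -0.2, 0], [-0.9, 0, 0], [-0.5, 0.3, 0], [0, 0.7, 0], [0, 0.6, 0], [0.2, 0, 0], [0.4, 0, 0], [0.4, 0, 0]], "jaw": [1, 1, 1, 1, 1, 1, 1, 1]}}

```text
t: 22.0
tcp_pos: [510.7, 156.4, 111.3]
orientation: [-0.695, 0.701, 0.119, -0.104]
force: [1.3, -0.3, 1.2]
grip_width: -0.003
```

```bash
python3 - <<'E'
from plan import *
st=readout.observe();p=np.array(st['tcp_pos']); print(Rc.T@(p-C),st['force'],st['grip_width'])
snap('wrist','w18.png')
plan([(case(-100,105),8)],1,yaw=A,tilt=0)
E
```

```text
[-111.64093278   -0.4320313   103.29743957] [ 1.33014808 -0.31522554  1.1585398 ] -0.002746151606071439
t 22.05 now [513.1 156.8 112.1] F [ 0.6 -0.5  0.6] w -0.003 end [521.6 160.4 112.9]
"dr": [[0.001, -0.0, 0.003], [0.002, -0.0, 0.003], [0.001, -0.0, 0.003], [0.002, -0.0, 0.002], [0.001, -0.0, 0.003], [0.002, -0.0, 0.002], [0.001, -0.0, 0.003], [0.002, -0.0, 0.002]]
"travel": [[0.05, -0.0, 0.0], [0.05, -0.0, 0.0], [0.05, -0.01, 0.0], [0.04, -0.0, 0.01], [0.05, -0.01, 0.0], [0.04, -0.0, 0.01], [0.05, -0.01, 0.0], [0.04, -0.0, 0.01]]
jaw [1, 1, 1, 1, 1, 1, 1, 1]
```

View pics/w18.png

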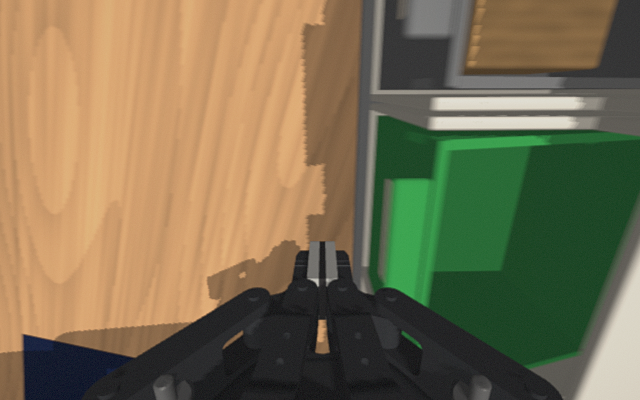

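{"name": "drive_tool", "arguments": {"dr": [[0, 0, 0], [0, 0, 0], [0, 0, 0], [0, 0, 0], [0, 0, 0], [0, 0, 0], [0, 0, 0], [0, 0, 0]], "travel": [[0.3, 0, 0], [0.3, 0, 0], [0.35, 0, 0], [0.35, -0.02, 0], [0.4, -0.02, 0], [0.45, 0, 0], [0.45, 0, 0], [0.4, 0, 0]], "jaw": [1, 1, 1, 1, 1, 1, 1, 1]}}

```text
t: 22.85
tcp_pos: [517.4, 158.1, 114.9]
orientation: [-0.681, 0.71, 0.056, -0.17]
force: [-29.6, -9.9, 25.2]
grip_width: 0.0
```

```bash
python3 - <<'E'
from plan import *
st=readout.observe();p=np.array(st['tcp_pos']); print(Rc.T@(p-C),st['force'],st['grip_width'])
E
```

```text
[-104.77018795   -0.86146947  106.89076639] [-29.55760957  -9.90564366  25.23459653] 0.0004802534502809308
```

{"name": "drive_tool", "arguments": {"dr": [[0, 0, 0], [0, 0, 0], [0, 0, 0], [0, 0, 0], [0, 0, 0], [0, 0, 0], [0, 0, 0], [0, 0, 0]], "travel": [[-0.5, 0, 0], [-0.9, 0, 0], [-1, 0, 0], [-0.5, -0.8, 0.9], [0, -1, 1], [0, -1, 1], [0, -1, 1], [0, -1, 1]], "jaw": [1, 1, 1, 1, 1, 1, 1, 1]}}

```text
t: 23.65
tcp_pos: [428.1, 260.7, 248.3]
orientation: [-0.68, 0.711, 0.052, -0.169]
force: [0.5, -0.2, 0.2]
grip_width: -0.0
```

{"name": "drive_tool", "arguments": {"dr": [[0, 0, 0], [0, 0, 0], [0, 0, 0], [0, 0, 0], [0, 0, 0], [0, 0, 0], [0, 0, 0], [0, 0, 0]], "travel": [[0, 0, 1], [0, 0, 1], [0, 0, 1], [0, 0, 1], [0, 0, 1], [0, 0, 1], [0, 0, 0.5], [0, 0, 0]], "jaw": [1, 1, 1, 1, 1, 1, 1, 1]}}

```text
t: 24.45
tcp_pos: [382.7, 429.8, 257.1]
orientation: [-0.684, 0.708, 0.063, -0.163]
force: [0.2, 0.2, -0.0]
grip_width: -0.002
```

```bash
python3 - <<'E'
from plan import *
a=snap('top','t20.png')[:,:,::-1].copy();b=snap('scene','s20.png')[:,:,::-1].copy()
A2=cv2.resize(a[80:240,90:340],None,fx=3.2,fy=3.2,interpolation=2); B2=cv2.resize(b[190:310,300:520],None,fx=3.6,fy=3.6,interpolation=2)
for th,col in ((0,(0,0,255)),(.15,(255,0,0))):
  for o in (0,158,-158):
    for y in (-55,55):
      p=case(-41*np.cos(th)-115*np.sin(th)-46,-41*np.sin(th)+115*np.cos(th)+24,o+y)
      cv2.circle(A2,tuple(int(v) for v in (proj('top',p)-[90,80])*3.2),2,col,-1)
      cv2.circle(B2,tuple(int(v) for v in (proj('scene',p)-[300,190])*3.6),2,col,-1)
cv2.imwrite('pics/t20a.png',A2);cv2.imwrite('pics/s20a.png',B2)
print(readout.observe()['t'],readout.observe()['tcp_pos'],readout.observe()['force'])
E
```

```text
24.55 [383.27678016 428.26770255 257.05332424] [ 0.35150585  0.0193651  -0.53418681]
```

View pics/t20a.png

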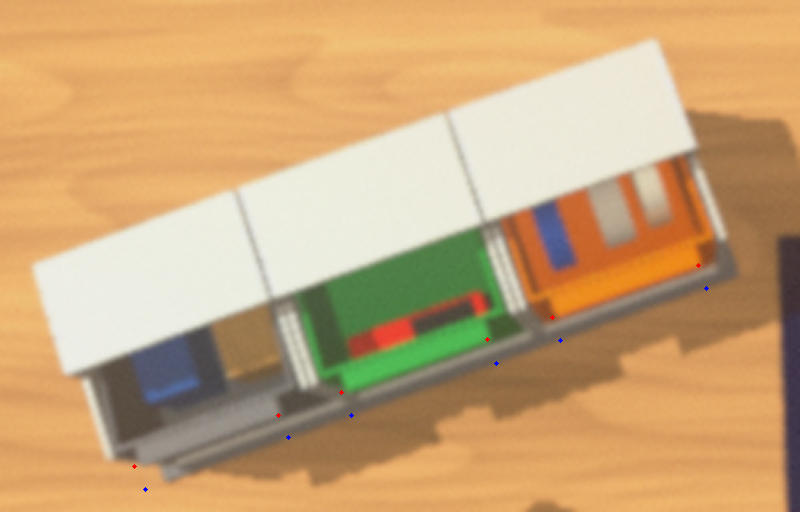

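View pics/s20a.png

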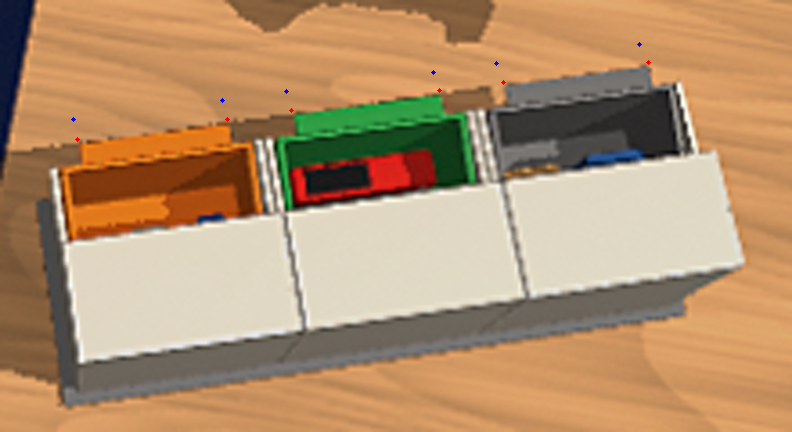

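```bash
python3 - <<'E'
from rig import manip
print(manip.sign_off())
E
```

```text
the job is handed in; nothing more can be done
None
```

The red stapler is in the green bin, and the green and orange bins are pushed shut. I handed the job in at about 24.6 s of the 72 s.

**What I did:** I hooked the green bin's front wall and pulled it to its stop; the top view matched 0.70 rad. I then pushed the hanging orange bin shut. I picked up the smaller red stapler at its middle, set it down inside the tipped green bin and let go. Last, I pushed the green bin home.

**Last checks:**
- **Bins:** top and scene pictures, taken with the arm clear, show all three lips matching the 0 rad position. The closing push ended at the same depth for orange and green, about -104 mm in the case frame, against a firm stop with roughly 30 N across.
- **Stapler:** it lies inside the green bin.
- **Grey bin:** its lip is where it was at the start.
- **Duck, mug and jar:** I did not touch or approach them, but I took no final measurement of where they stand.

**What went wrong or disagreed:**
- My first push on the green bin jammed at about 25–30 N because the finger bound against the lip. I freed it by following the lip's arc upward.
- The two cameras put the case base about 7 mm lower than the stated 8 mm above the desk. I used the stated height, and it matched the later pictures.

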